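# Slide the tube block past the spring stop

### The job

Load the empty tube block into its bay on the lane plate: press the long spring bar beside the lane down with a fingertip so that the stop blade drops out of the way, and while you keep it down push the block along the lane and past the blade until it is fully home against the end stop. Only then let the bar come up again, so that the blade rises behind the block, and move clear. Only press and push: never lift, grip or tip the block, and leave the vials and the dropper bottle where they stand.

Things in the scene. Friction and masses are not known exactly. Their poses are not given: they have to be found in the camera images.
- deck: fixed grey lane plate on feet. Origin on the worktop; +x = pushing direction along the lane, +y = across, towards the press bar. Plate x -150..118, y -75..105 mm; its top, on which the block slides, is 22 mm above the worktop. Two rails along x, inner faces at y = -63 and 63 mm, 5 mm thick, tops 34 mm above the worktop. Lane open above and at its -x end.
- end_stop (a point): middle of the end stop's top edge on the side facing the block: a cross bar at the lane's far end, face at deck x = 108 mm, y = 0, top 42 mm above the worktop.
- bar_top (a point): centre of the upper face of the spring press bar: ribbed steel, 195 mm long (deck x -150..45 mm), 30 mm wide (deck y 70..100 mm), outside the +y rail, top 56 mm above the worktop when up. Moves straight down with joint stop. It can be pressed anywhere along its length, and a fingertip can slide along it while pressing.
- blade_top (a point): centre of the upper edge of the stop blade, a steel plate 5 mm thick (deck x 15..20 mm) standing across the lane from the +y rail inward to deck y = 25 mm; one rigid piece with the press bar. Up, it stands 10 mm above the lane's floor and blocks the block; with the bar 10 mm down it is level with the floor.
- stop (a joint): travel of press bar and blade in m: 0 = up (its spring returns it), 0.016 = fully down. About 3.5 N to start, 7.5 N to hold fully down. The blade clears the block from 0.010 on; 0.012 to 0.015 is a good depth.
- block_center (a point): centre (half-way up) of the tube block: a plain aluminium block with 15 empty round wells in its top, loose in the lane between the rails, 0.3 to 0.56 kg, axes nearly the deck's: 83 mm along x, 122 mm wide (y), 38 mm high. It starts with its front face 10 to 35 mm before the blade. Home against the end stop this point is at deck x = 66 mm and its rear face 5 mm past the blade.
- vial_1: screw-cap vial, 31 mm diameter, 60 mm high, standing loose beside the lane plate on its -y side; origin at the centre of its underside. Not to be disturbed.
- dropper_3: dropper bottle, 29 mm diameter, 92 mm high, standing loose beside the lane plate on its -y side; origin at the centre of its underside. Not to be disturbed.
- vial_5: screw-cap vial, 31 mm diameter, 70 mm high, standing loose beyond the press bar on the +y side; origin at the centre of its underside. Not to be disturbed.

How it is judged:
By the outcome, as a careful person would: the job done as asked, in the order asked, and still so for the second after the job is handed in, with the robot touching nothing.
It also fails if it takes over 45 s, if anything falls off the work surface, if the arm or the gripper's body presses on something with over 40 N, if the wrist force passes 120 N, or if a joint passes its speed limit or range.

### The arm

A 7-joint arm with a two-finger parallel gripper is mounted at the origin on a cart in front of the work surface, level with it; the furniture and walls round the work are solid. World frame = base frame: x ahead of the robot, y to its left, z up, the work surface at z = 0. Lengths are in m, angles in degrees, forces in N, time in s.
With the tool pointing down it reaches from about 0.35 to 0.9 m from the base axis. Payload 7.2 kg.
Tool frame: the origin (TCP) lies between the finger pads; the fingertips stand 19 mm ahead of it and the grasp point (between the pads) is the TCP; x points along the fingers, z is the direction in which the jaws open and shut, and the axes are right-handed (so a half turn about x gives the same grasp; the last joint's range is limited). The gripper opens to 85 mm and grips with 20 to 120 N. Pads are 22 mm wide; open, the fingers measure 114 mm over their backs; the gripper's body (76 mm by 85 mm) begins 54 mm behind the grasp point. The pads swing forward as they close: fully open they stand 13 mm farther back than shut.
Start: joints at [70.692, 23.554, -0.728, 91.456, 0.321, 64.991, -4.71], TCP at [0.166, -0.603, 0.25] pointing down, gripper open.
Joint ranges: [-169.25, 169.25], [-16.82, 113.86], [-84.01, 82.57], [7.8, 145.47], [-59.2, 239.2], [7.22, 106.19], [-163.78, 163.78]. Speed limits (degrees/s): [136.94, 136.94, 172.46, 172.46, 180, 180, 180].

### API

Orientations are given as [roll, pitch, yaw] about the fixed x, y, z axes, in that order (R = Rz(yaw) Ry(pitch) Rx(roll)).
In Python, from plant import readout, camera, get_calibration, manip gives the robot as it stands.
- The arm moves only by the tool move_arm, never from a script. Its argument "motion" is a list of rows, each an object with "fingers": the closure, from -1 (fully open) to 1 (shut), so that 0 is half open; "offset": the shift along the world's x, y, z in cm, a list of three; "spin": the turn about the world's z in degrees. A call has 1 to 12 rows; each row is the pose to reach, as a shift and turn from the pose measured when the call began; what a row does not reach only later rows make up. A row lasts 1/8 s, in which the tool goes at most 62.5 mm and 10.7 degrees, less where a joint would pass 70% of its speed; a pose out of reach is approached as far as the arm can. A call with a gripper value outside its range is refused whole. The fingers move at their own pace and stop on an object; the grip force is fixed at half the most. Time passes only in rows, so rows that repeat a pose let the fingers close. It gives the time, the measured TCP pose, the force and the opening at its end, in the units of the state.
- readout.observe(): the state, without advancing time (a new reading comes with each control period).
- camera(name): name is "scene" or "top" or "wrist"; returns (picture, depth): 480x640x3 uint8, red, green, blue; 480x640 float32, m along the optical axis (not along the pixel's ray), 0 where there is no reading.
- get_calibration(name): a dict with "intrinsics" (3x3 intrinsics, pixels), "R" (3x3) and "t" (3): a world point X has camera coordinates R X + t; the wrist camera has in their place "tool_from_camera" (4x4, takes a point from camera to tool coordinates, whose origin is the TCP and whose axes are the tool frame's). Camera axes: x right, y down, z forward; pixel columns grow to the right and rows downward; lengths in m; the calibration is good to about 2 mm. A picture is of the moment at which its call begins: read the wrist's pose just before it. get_calibration takes no time and is no camera call.
- manip.sign_off(): hands the job in, once; it reports no verdict.
The state is a dict: "time": time; "joint_positions": joint angles; "qvel": joint speeds; "joint_efforts": joint torques, N m; "tcp_pos": TCP position; "tcp_rot": TCP orientation; "force": force on the tool from outside, world axes, zero at the start; "wrist_torque": the same for the moment, N m; "width": finger opening in m.
Only numpy, scipy, OpenCV 4.12 (cv2) and the standard library are available. Lean on these libraries where they do the work, as an engineer would, in place of code of your own. Each camera call takes 0.05 s, during which the arm holds its last target.

## Working session

There is one attempt and no reset: what is moved stays moved. The work goes in short steps, Python scripts to look and compute and a tool call to move; the robot and the scene stay as the last step left them, time stands still between calls to the robot, and variables do not carry over. Pictures are saved under pics/ and viewed, and the job is handed in when it is done.

Besides the shell and the picture viewer there is one more tool, called as name([rows], argument=value, ...), one row to a line, values as JSON. move_arm: Moves the arm, as the interface text tells. Its arguments: {"type":"object","properties":{"motion":{"type":"array"}},"required":["motion"]}

```bash
ls; mkdir -p pics
python3 - <<'E'
from plant import readout, camera, get_calibration
import cv2,numpy as np
o=readout.observe();print({k:np.round(v,3) for k,v in o.items()})
for n in("scene","top"):
    p,d=camera(n);cv2.imwrite(f"pics/{n}0.png",p[:,:,::-1]);np.save(f"pics/{n}0.npy",d);c=get_calibration(n);print(n,c)
E
```

```text
pics
{'time': np.float64(0.0), 'joint_positions': array([70.691, 23.601, -0.73 , 91.504,  0.321, 64.991, -4.707]), 'qvel': array([ 0.029,  0.068, -0.03 ,  0.072, -0.012,  0.021,  0.038]), 'joint_efforts': array([ 0.0000e+00, -6.0063e+01,  6.8200e-01, -2.9941e+01,  1.4000e-02,
        1.1000e-02, -0.0000e+00]), 'tcp_pos': array([ 0.166, -0.602,  0.249]), 'tcp_rot': array([-176.558,   89.906,  108.848]), 'force': array([0.77 , 0.473, 0.328]), 'wrist_torque': array([ 0.025,  0.036, -0.055]), 'width': np.float64(0.086)}
scene {'intrinsics': array([[434.71405938,   0.        , 325.29915947],
       [  0.        , 434.71405938, 241.00400384],
       [  0.        ,   0.        ,   1.        ]]), 'R': array([[-0.86755343, -0.49704987,  0.01710172],
       [-0.38529487,  0.6499574 , -0.65505973],
       [ 0.31448197, -0.57488852, -0.75538353]]), 't': array([0.54675155, 0.27259521, 0.71557269])}
top {'intrinsics': array([[533.52488067,   0.        , 313.06102275],
       [  0.        , 533.52488067, 234.15107718],
       [  0.        ,   0.        ,   1.        ]]), 'R': array([[ 6.94245550e-04, -9.99761132e-01, -2.18448242e-02],
       [-9.83347166e-01,  3.28746491e-03, -1.81707300e-01],
       [ 1.81735711e-01,  2.16071954e-02, -9.83109994e-01]]), 't': array([0.02905911, 0.60541339, 0.81600475])}
```

View pics/scene0.png

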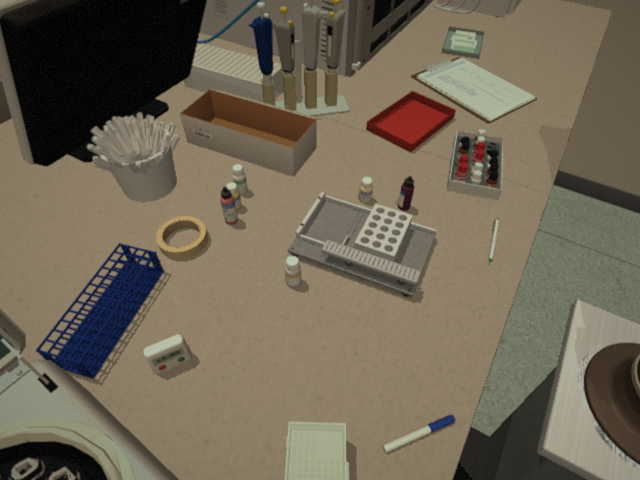

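View pics/top0.png

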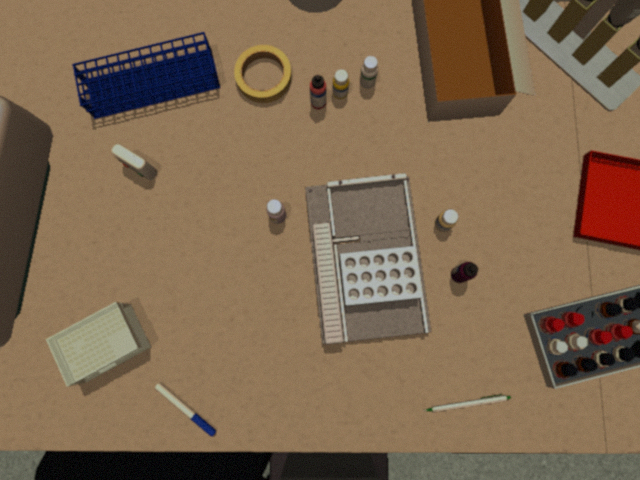

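The top view shows the deck with its +x pointing up the image (world +x) and its press bar on the left (330,280). The block is at about (380,275) and the blade at (345,239). vial_5 is at (276,210), vial_1 at (448,219) and the dropper at (464,271).

```bash
cat > h.py <<'E'
import numpy as np,cv2
from plant import readout,camera,get_calibration
def cloud(d,c):
    K=np.array(c["intrinsics"]);R=np.array(c["R"]);t=np.array(c["t"])
    v,u=np.mgrid[:d.shape[0],:d.shape[1]]
    P=np.stack([(u-K[0,2])/K[0,0]*d,(v-K[1,2])/K[1,1]*d,d],-1)
    return (P-t)@R
def ray(u,v,z,c):
    K=np.array(c["intrinsics"]);R=np.array(c["R"]);t=np.array(c["t"])
    r=R.T@np.array([(u-K[0,2])/K[0,0],(v-K[1,2])/K[1,1],1]);o=-R.T@t
    return o+r*(z-o[2])/r[2]
E
python3 - <<'E'
from h import *
c=get_calibration("top");d=np.load("pics/top0.npy");W=cloud(d,c)
print("table z",np.median(W[100:160,150:230,2]),np.median(W[360:400,250:320,2]),"floor",np.median(W[320:328,360:400,2]), np.median(W[200:230,350:390,2]))
roi=np.zeros(d.shape,bool);roi[170:350,300:435]=1
for nm,lo,hi in(("hi",.048,.075),):
    m=((W[...,2]>lo)&(W[...,2]<hi)&roi).astype(np.uint8)
    n,l,s,ce=cv2.connectedComponentsWithStats(m)
    for i in range(1,n):
        if s[i,4]<100: continue
        p=W[l==i];r=cv2.minAreaRect((p[:,:2]*1000).astype(np.float32));print(s[i],np.median(p[:,2]),r);print(cv2.boxPoints(r))
im=cv2.imread("pics/top0.png")[165:355,295:440];cv2.imwrite("pics/top0c.png",cv2.resize(im,None,fx=4,fy=4,interpolation=2)[:,:][:760])
cv2.imwrite("pics/top0c.png",cv2.resize(im,None,fx=3.1,fy=3.1,interpolation=cv2.INTER_CUBIC))
E
```

```text
table z 0.00020017425960195155 -0.00037998046284511795 floor 0.021832722549666037 0.021979965753123304
[ 313  223   31  122 2229] 0.05576283856532528 ((527.6128540039062, 4.672000885009766), (194.59197998046875, 29.96199607849121), 6.181337356567383)
[[ 4.2926944e+02  9.0895033e+00]
 [ 4.3249564e+02 -2.0698296e+01]
 [ 6.2595630e+02  2.5449848e-01]
 [ 6.2273010e+02  3.0042297e+01]]
[ 340  246   83   60 2855] 0.05968685985441884 ((537.5270385742188, -80.15251159667969), (83.33782958984375, 122.2598876953125), 5.888815402984619)
[[ 489.80615   -23.620323]
 [ 502.34985  -145.23503 ]
 [ 585.2479   -136.6847  ]
 [ 572.7042    -15.069992]]
```

View pics/top0c.png

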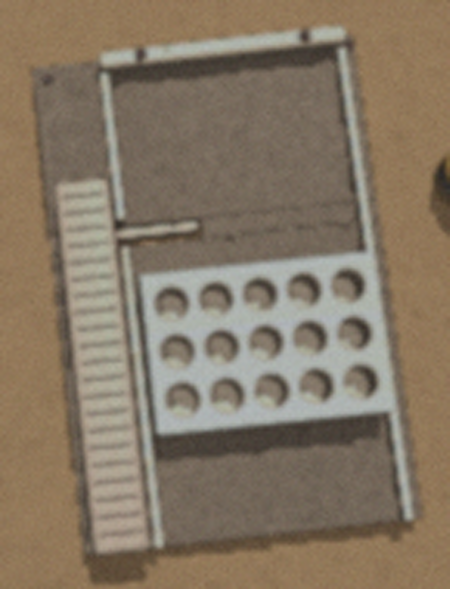

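```bash
cat >> h.py <<'E'
from scipy.spatial.transform import Rotation as Ro
th=np.radians(6.15);EX=np.array([np.cos(th),np.sin(th)]);EY=np.array([-EX[1],EX[0]])
O=np.array([.5276,.0047])+.0525*EX-.085*EY
def deck(p): q=np.array(p[:2])-O;return q@EX*1000,q@EY*1000
def st():
    o=readout.observe();R=Ro.from_euler('xyz',o["tcp_rot"],degrees=True).as_matrix()
    print("t",round(float(o["time"]),2),"tcp",np.round(o["tcp_pos"],4),"deck",np.round(deck(o["tcp_pos"]),1),"F",np.round(o["force"],1),"w",round(float(o["width"]),4))
    print("toolx",np.round(R[:,0],3),"jaw yaw",np.degrees(np.arctan2(R[1,2],R[0,2])),"want",96.15)
    return o
E
python3 - <<'E'
from h import *
o=st()
T=O-.114*EX+.039*EY;print("O",O,"target",T,"delta cm",(T-o["tcp_pos"][:2])*100)
E
```

```text
t 0.1 tcp [ 0.1658 -0.6022  0.2495] deck [-477.2 -479.6] F [ 0.6 -0.5 -0.3] w 0.0854
toolx [-0.001  0.001 -1.   ] jaw yaw -74.59913679539017 want 96.15
O [ 0.58890405 -0.07418639] target [ 0.471382   -0.04762387] delta cm [30.55682414 55.45362034]
```

move_arm([
  {"fingers": -1,"offset": [2.5,4.6,0],"spin": -1},
  {"fingers": -1,"offset": [5,9.2,0],"spin": -2},
  {"fingers": -1,"offset": [7.6,13.9,0],"spin": -3},
  {"fingers": -1,"offset": [10.2,18.5,0],"spin": -4},
  {"fingers": -1,"offset": [12.7,23.1,0],"spin": -5},
  {"fingers": -1,"offset": [15.3,27.7,0],"spin": -6},
  {"fingers": -1,"offset": [17.8,32.4,0],"spin": -7},
  {"fingers": -1,"offset": [20.4,37,0],"spin": -8},
  {"fingers": -1,"offset": [22.9,41.6,0],"spin": -9},
  {"fingers": -1,"offset": [25.5,46.2,0],"spin": -9.2},
  {"fingers": -1,"offset": [28,50.8,0],"spin": -9.2},
  {"fingers": -1,"offset": [30.6,55.5,0],"spin": -9.2},
])

```text
time: 1.6
tcp_pos: [0.4722, -0.0458, 0.2495]
tcp_rot: [-169.6, 89.9, 106.6]
force: [1.5, -0.6, 0.6]
width: 0.085
```

Run:
```python
from h import *
o=st();print(np.round(o["joint_positions"],1))
T=O-.114*EX+.039*EY;print("delta cm",(T-o["tcp_pos"][:2])*100)
```

```text
t 1.6 tcp [ 0.4722 -0.0458  0.2495] deck [-112.9   40.7] F [ 1.5 -0.6  0.6] w 0.085
toolx [-0.     0.001 -1.   ] jaw yaw -83.82419551994225 want 96.15
[ 22.4  10.8 -25.6 110.3   5.3  60.1 -89.3]
delta cm [-0.08679091 -0.18334122]
```

move_arm([
  {"fingers": -1,"offset": [-0.1,-0.2,-5],"spin": 0},
  {"fingers": -1,"offset": [-0.1,-0.2,-10],"spin": 0},
  {"fingers": -1,"offset": [-0.1,-0.2,-14],"spin": 0},
  {"fingers": -1,"offset": [-0.1,-0.2,-15.5],"spin": 0},
  {"fingers": -1,"offset": [-0.1,-0.2,-15.5],"spin": 0},
  {"fingers": -1,"offset": [-0.1,-0.2,-15.5],"spin": 0},
])

```text
time: 2.35
tcp_pos: [0.4723, -0.0479, 0.0958]
tcp_rot: [110.0, 89.9, 26.1]
force: [0.4, 0.2, 0.2]
width: 0.0855
```

Run:
```python
from h import *
st()
c=get_calibration("wrist");print(c)
for n in("wrist","scene"):
    p,d=camera(n);cv2.imwrite(f"pics/{n}1.png",p[:,:,::-1]);np.save(f"pics/{n}1.npy",d)
im=cv2.imread("pics/scene1.png")[150:310,270:460];cv2.imwrite("pics/scene1c.png",cv2.resize(im,None,fx=3.5,fy=3.5,interpolation=2))
```

```text
t 2.35 tcp [ 0.4723 -0.0479  0.0958] deck [-113.1   38.7] F [0.4 0.2 0.2] w 0.0855
toolx [ 0.002  0.001 -1.   ] jaw yaw -83.83181290328497 want 96.15
{'intrinsics': array([[432.11791276,   0.        , 325.83070484],
       [  0.        , 432.11791276, 230.41437273],
       [  0.        ,   0.        ,   1.        ]]), 'tool_from_camera': array([[ 1.20418015e-03, -3.26600524e-01,  9.45161705e-01,
        -1.23877623e-01],
       [ 1.26487465e-04, -9.45162333e-01, -3.26600902e-01,
         8.39565755e-02],
       [ 9.99999267e-01,  5.12837431e-04, -1.09683485e-03,
         6.85016650e-05],
       [ 0.00000000e+00,  0.00000000e+00,  0.00000000e+00,
         1.00000000e+00]])}
```

View pics/wrist1.png

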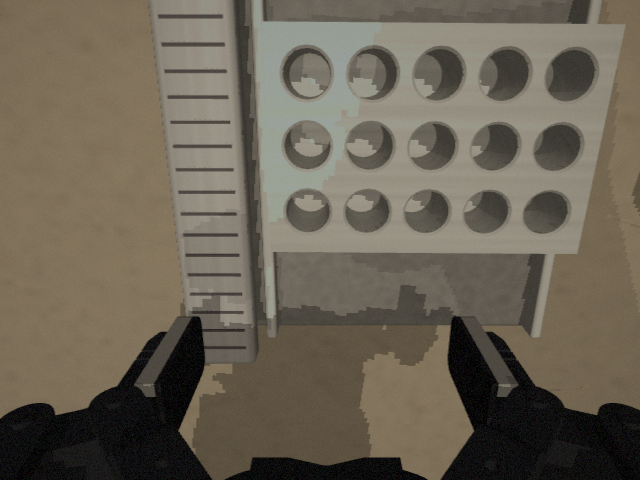

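View pics/scene1c.png

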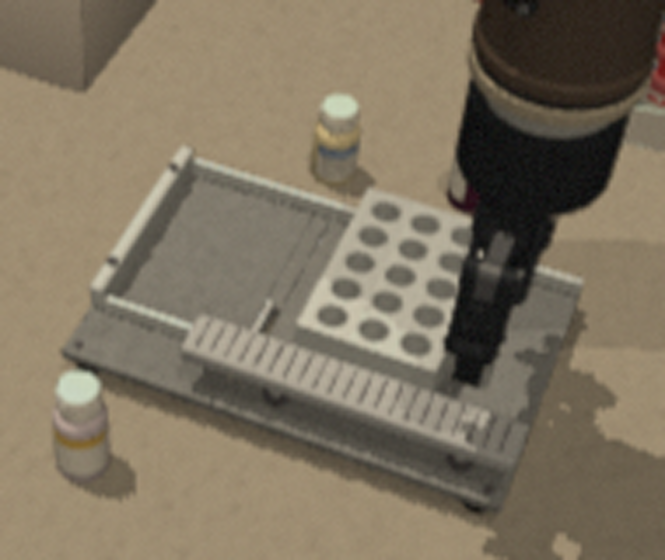

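The wrist view shows the left finger over the press bar, with its tip at about (190,325). The right finger is behind the block at (460,325), and the block's rear edge is at row 252. I'll measure the tips from the depth image.

Run:
```python
from h import *
c=get_calibration("wrist");d=np.load("pics/wrist1.npy");K=c["intrinsics"];T=c["tool_from_camera"]
v,u=np.mgrid[:480,:640];P=np.stack([(u-K[0,2])/K[0,0]*d,(v-K[1,2])/K[1,1]*d,d],-1)@T[:3,:3].T+T[:3,3]
P*=1000
for (a,b) in((120,210),(440,530)):
    q=P[300:420,a:b].reshape(-1,3);dd=d[300:420,a:b].ravel()
    m=(dd>0)&(q[:,0]<25)&(q[:,0]>-40)
    q=q[m];print(len(q),np.percentile(q,[0.5,5,50,95,99.5],axis=0).round(1))
    f=q[q[:,0]>np.percentile(q[:,0],97)-4];print("tip zone y,z range",f[:,1:].min(0),f[:,1:].max(0))
print(P[325,190],P[385,150],P[325,460],P[385,505])
```

```text
5816 [[-39.7 -11.1 -56.2]
 [-35.7  -7.9 -54.6]
 [-19.1   6.8 -43.5]
 [  0.6  11.4 -42.6]
 [  5.   12.7 -42.3]]
tip zone y,z range [-11.61766326 -54.74200242] [ 11.5705412  -42.36495401]
5795 [[-39.8 -11.1  42.1]
 [-35.7  -7.7  42.3]
 [-18.9   6.8  43.2]
 [  0.9  11.3  54.3]
 [  4.9  12.5  55.9]]
tip zone y,z range [-12.04215494  42.0230627 ] [11.19583028 54.76444662]
[ -3.21552542  10.23991041 -43.49913188] [-32.18067613  10.32128696 -45.10438873] [-3.61185782 10.55612011 42.65579174] [-31.30335776   9.71706475  46.27820511]
```

move_arm([
  {"fingers": -1,"offset": [0,0,-2],"spin": 0},
  {"fingers": -1,"offset": [0,0,-3],"spin": 0},
  {"fingers": -1,"offset": [0,0,-3.4],"spin": 0},
  {"fingers": -1,"offset": [0,0,-3.6],"spin": 0},
  {"fingers": -1,"offset": [0,0,-3.6],"spin": 0},
  {"fingers": -1,"offset": [0,0,-3.6],"spin": 0},
])

```text
time: 3.2
tcp_pos: [0.4723, -0.048, 0.0602]
tcp_rot: [96.9, 89.9, 13.1]
force: [-2.7, -0.9, 4.3]
width: 0.0855
```

Run:
```python
from h import *
st()
```

```text
t 3.2 tcp [ 0.4723 -0.048   0.0602] deck [-113.2   38.5] F [-2.7 -0.9  4.3] w 0.0855
toolx [ 0.002  0.001 -1.   ] jaw yaw -83.83826664837966 want 96.15
```

move_arm([
  {"fingers": -1,"offset": [0,0,-0.4],"spin": 0},
  {"fingers": -1,"offset": [0,0,-0.8],"spin": 0},
  {"fingers": -1,"offset": [0,0,-1.1],"spin": 0},
  {"fingers": -1,"offset": [0,0,-1.1],"spin": 0},
  {"fingers": -1,"offset": [0,0,-1.1],"spin": 0},
])

```text
time: 3.82
tcp_pos: [0.4723, -0.0479, 0.0492]
tcp_rot: [95.9, 89.9, 12.1]
force: [-1.9, 0.4, 6.5]
width: 0.0852
```

```bash
cat >> h.py <<'E'
def look(tag):
    c=get_calibration("top");p,d=camera("top");cv2.imwrite(f"pics/top{tag}.png",p[:,:,::-1]);W=cloud(d,c)
    q=W.reshape(-1,3);D=np.stack([(q[:,:2]-O)@EX,(q[:,:2]-O)@EY,q[:,2]],-1)*1000
    def med(x0,x1,y0,y1,z0=10,z1=70):
        m=(D[:,0]>x0)&(D[:,0]<x1)&(D[:,1]>y0)&(D[:,1]<y1)&(D[:,2]>z0)&(D[:,2]<z1);return m.sum(),np.median(D[m,2]) if m.any() else None
    for a in range(-140,45,30): print("bar z",a,med(a,a+25,76,94))
    print("blade",med(16,19,29,58))
    m=(D[:,2]>55)&(D[:,2]<65)&(abs(D[:,1])<63)&(D[:,0]>-120)&(D[:,0]<115)
    if m.sum()>50:
        b=D[m]; print("block top x",np.percentile(b[:,0],[.5,99.5]),"y",np.percentile(b[:,1],[.5,99.5]),m.sum())
E
python3 - <<'E'
from h import *
st();look("2")
p,d=camera("scene");cv2.imwrite("pics/scene2c.png",cv2.resize(p[150:310,270:460,::-1],None,fx=3.5,fy=3.5,interpolation=2))
p,d=camera("wrist");cv2.imwrite("pics/wrist2.png",p[:,:,::-1])
E
```

```text
t 3.83 tcp [ 0.4723 -0.0479  0.0492] deck [-113.1   38.6] F [-1.9  0.4  6.5] w 0.0852
toolx [ 0.003  0.001 -1.   ] jaw yaw -83.83872365137276 want 96.15
bar z -140 (np.int64(35), np.float64(43.11924629597221))
bar z -110 (np.int64(0), None)
bar z -80 (np.int64(32), np.float64(43.22654475219394))
bar z -50 (np.int64(119), np.float64(43.475087033476534))
bar z -20 (np.int64(168), np.float64(43.433651881008224))
bar z 10 (np.int64(160), np.float64(43.42157633235945))
bar z 40 (np.int64(126), np.float64(22.915702608190244))
blade (np.int64(28), np.float64(20.134365694853287))
block top x [-40.20080317 -10.22267878] y [-60.38784526  59.96516982] 649
```

View pics/scene2c.png

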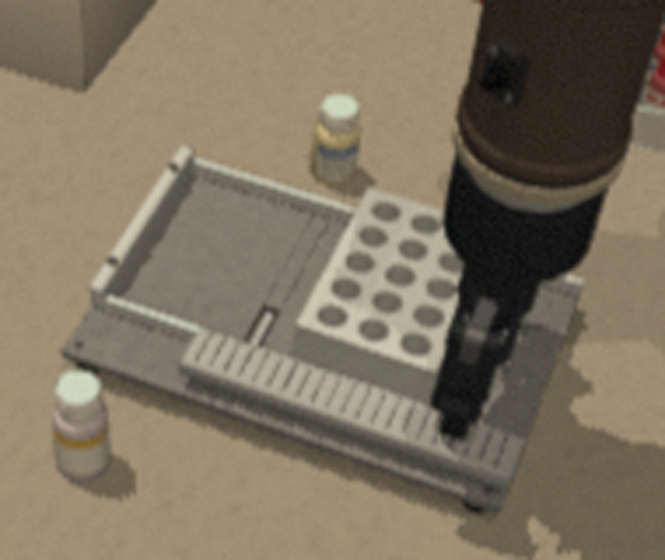

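View pics/wrist2.png

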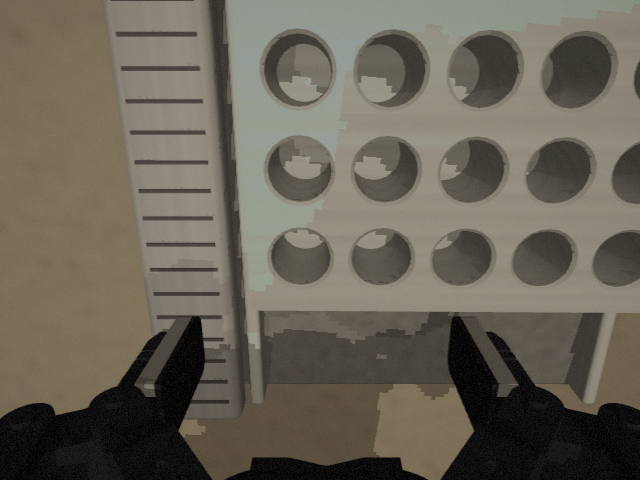

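The bar is about 12.6 mm down (scene crop: blade flush in its slot near (262,330)), and the pusher finger is behind the block. I'll press slightly deeper and push.

move_arm([
  {"fingers": -1,"offset": [0.3,0.03,-0.08],"spin": 0},
  {"fingers": -1,"offset": [0.6,0.06,-0.08],"spin": 0},
  {"fingers": -1,"offset": [0.9,0.1,-0.08],"spin": 0},
  {"fingers": -1,"offset": [1.2,0.13,-0.08],"spin": 0},
  {"fingers": -1,"offset": [1.5,0.16,-0.08],"spin": 0},
  {"fingers": -1,"offset": [1.8,0.19,-0.08],"spin": 0},
  {"fingers": -1,"offset": [2.1,0.23,-0.08],"spin": 0},
  {"fingers": -1,"offset": [2.4,0.26,-0.08],"spin": 0},
  {"fingers": -1,"offset": [2.7,0.29,-0.08],"spin": 0},
  {"fingers": -1,"offset": [3.0,0.32,-0.08],"spin": 0},
  {"fingers": -1,"offset": [3.0,0.32,-0.08],"spin": 0},
])

```text
time: 5.35
tcp_pos: [0.4997, -0.0455, 0.0478]
tcp_rot: [-81.7, 89.8, -165.5]
force: [-9.8, -1.1, 9.8]
width: 0.0852
```

Run:
```python
from h import *
st();look("3")
```

```text
t 5.35 tcp [ 0.4997 -0.0455  0.0478] deck [-85.6  38.1] F [-9.8 -1.1  9.8] w 0.0852
toolx [-0.003 -0.001 -1.   ] jaw yaw -83.86824769683412 want 96.15
bar z -140 (np.int64(178), np.float64(41.5970313406885))
bar z -110 (np.int64(52), np.float64(42.10105501584084))
bar z -80 (np.int64(7), np.float64(40.630673474648745))
bar z -50 (np.int64(2), np.float64(41.25369504183103))
bar z -20 (np.int64(58), np.float64(42.21243404416143))
bar z 10 (np.int64(160), np.float64(41.86175816477131))
bar z 40 (np.int64(123), np.float64(22.631373517502716))
blade (np.int64(30), np.float64(17.637267834972292))
```

move_arm([
  {"fingers": -1,"offset": [0.5,0.05,0],"spin": 0},
  {"fingers": -1,"offset": [0.9,0.1,0.03],"spin": 0},
  {"fingers": -1,"offset": [1.3,0.14,0.03],"spin": 0},
  {"fingers": -1,"offset": [1.7,0.18,0.03],"spin": 0},
  {"fingers": -1,"offset": [2.1,0.23,0.03],"spin": 0},
  {"fingers": -1,"offset": [2.5,0.27,0.03],"spin": 0},
  {"fingers": -1,"offset": [2.9,0.31,0.03],"spin": 0},
  {"fingers": -1,"offset": [3.3,0.36,0.03],"spin": 0},
  {"fingers": -1,"offset": [3.7,0.4,0.03],"spin": 0},
  {"fingers": -1,"offset": [4.1,0.44,0.03],"spin": 0},
  {"fingers": -1,"offset": [4.5,0.48,0.03],"spin": 0},
])

```text
time: 6.78
tcp_pos: [0.5235, -0.0453, 0.0462]
tcp_rot: [-83.9, 87.4, -168.3]
force: [-76.8, -2.8, 74.0]
width: 0.0854
```

Run:
```python
from h import *
st();look("4")
p,d=camera("scene");cv2.imwrite("pics/scene4c.png",cv2.resize(p[150:310,270:460,::-1],None,fx=3.5,fy=3.5,interpolation=2))
p,d=camera("wrist");cv2.imwrite("pics/wrist4.png",p[:,:,::-1])
```

```text
t 6.78 tcp [ 0.5235 -0.0453  0.0462] deck [-62.   35.7] F [-76.8  -2.8  74. ] w 0.0854
toolx [-0.045 -0.009 -0.999] jaw yaw -84.38806326989233 want 96.15
bar z -140 (np.int64(178), np.float64(39.86516441458075))
bar z -110 (np.int64(172), np.float64(40.06542739996221))
bar z -80 (np.int64(71), np.float64(39.993440832231556))
bar z -50 (np.int64(39), np.float64(40.26578225681292))
bar z -20 (np.int64(39), np.float64(39.919583782733284))
bar z 10 (np.int64(9), np.float64(40.32526639651707))
bar z 40 (np.int64(57), np.float64(22.565604130931725))
blade (np.int64(0), None)
```

View pics/scene4c.png

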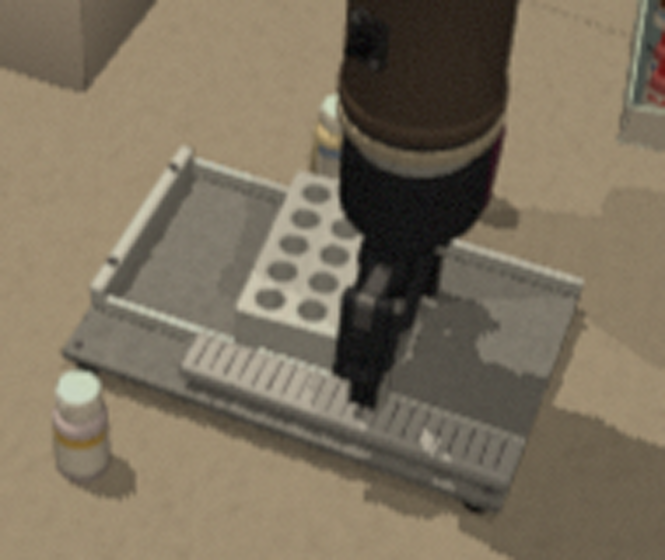

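View pics/wrist4.png

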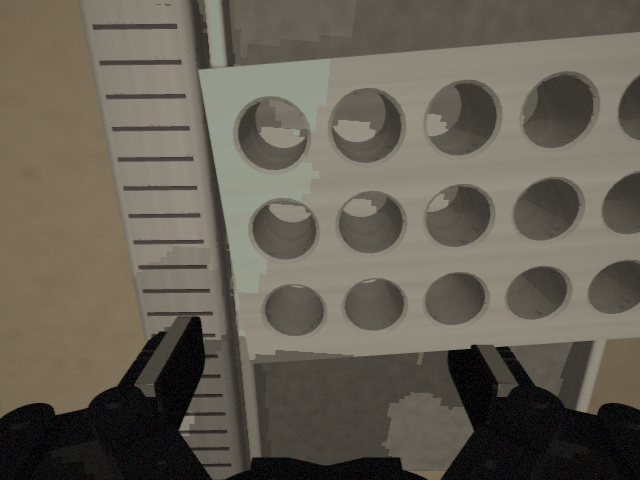

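Something has jammed. Fx and Fz are both about 75 N, the bar is bottomed and the block is slightly yawed (wrist view: rear edge from (252,362) to (590,345)). Before backing off I'll check the moments to see where the load acts.

Run:
```python
from h import *
o=st();print(o["wrist_torque"],o["joint_efforts"]);F=np.array(o["force"]);M=np.array(o["wrist_torque"])
print("line of action pt", np.cross(F,M)/(F@F), M@F/np.linalg.norm(F))
```

```text
t 6.92 tcp [ 0.5234 -0.0453  0.0462] deck [-62.   35.8] F [-69.   -3.9  65. ] w 0.0855
toolx [-0.045 -0.009 -0.999] jaw yaw -84.3742101070853 want 96.15
[-3.02072786 13.27734347 -2.67757982] [ -7.69655228 -37.79769659  -8.77172381 -48.52110386   3.80989417
 -22.31659412   2.70234346]
line of action pt [-0.09466624 -0.04233737 -0.10314046] -0.1804235020531668
```

move_arm([
  {"fingers": -1,"offset": [-0.2,-0.02,0.1],"spin": 0},
  {"fingers": -1,"offset": [-0.4,0.0,0.15],"spin": 0},
  {"fingers": -1,"offset": [-0.4,0.0,0.15],"spin": 0},
])

```text
time: 7.3
tcp_pos: [0.519, -0.046, 0.0479]
tcp_rot: [-82.7, 87.3, -167.1]
force: [-3.9, -2.3, 6.9]
width: 0.0856
```

Run:
```python
from h import *
o=st();print(o["wrist_torque"]);look("5")
p,d=camera("wrist");cv2.imwrite("pics/wrist5.png",p[:,:,::-1])
```

```text
t 7.3 tcp [ 0.519  -0.046   0.0479] deck [-66.5  35.5] F [-3.9 -2.3  6.9] w 0.0856
toolx [-0.045 -0.01  -0.999] jaw yaw -84.40116632857429 want 96.15
[-0.14903412  0.7791938   0.18999601]
bar z -140 (np.int64(179), np.float64(41.27520998467223))
bar z -110 (np.int64(174), np.float64(41.525638725876505))
bar z -80 (np.int64(42), np.float64(41.98387944188818))
bar z -50 (np.int64(44), np.float64(41.78288542250659))
bar z -20 (np.int64(28), np.float64(41.6117462846226))
bar z 10 (np.int64(17), np.float64(40.938638887650434))
bar z 40 (np.int64(64), np.float64(22.461735290373447))
blade (np.int64(0), None)
```

View pics/wrist5.png

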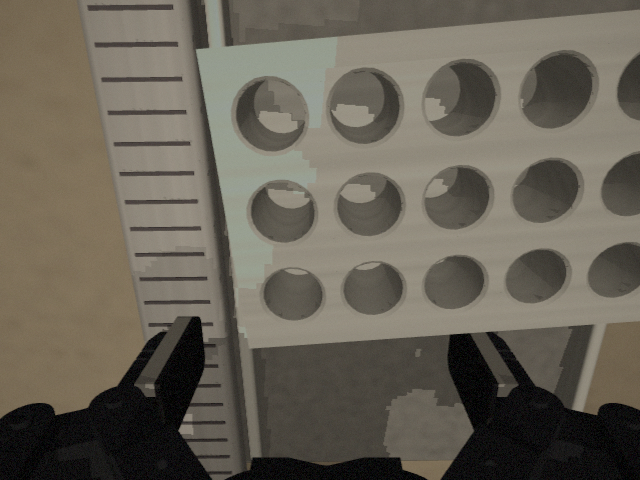

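```bash
cat >> h.py <<'E'
def wlook(tag):
    o=st();R=Ro.from_euler('xyz',o["tcp_rot"],degrees=True).as_matrix()
    c=get_calibration("wrist");p,d=camera("wrist");cv2.imwrite(f"pics/wrist{tag}.png",p[:,:,::-1]);K=c["intrinsics"];T=c["tool_from_camera"]
    v,u=np.mgrid[:480,:640];P=np.stack([(u-K[0,2])/K[0,0]*d,(v-K[1,2])/K[1,1]*d,d],-1)@T[:3,:3].T+T[:3,3]
    W=P@R.T+o["tcp_pos"];D=np.stack([(W[...,:2]-O)@EX,(W[...,:2]-O)@EY,W[...,2]],-1)*1000
    D[d==0]=-999
    return D,P,p
E
python3 - <<'E'
from h import *
D,P,p=wlook("6")
m=((D[...,2]>54)&(D[...,2]<66)&(abs(D[...,1])<66)&(D[...,0]>-60)).astype(np.uint8)
m=cv2.morphologyEx(m,cv2.MORPH_OPEN,np.ones((5,5)))
n,l,s,ce=cv2.connectedComponentsWithStats(m);i=1+np.argmax(s[1:,4]);print(s[i])
b=D[l==i];print(np.percentile(b,[.5,50,99.5],axis=0).round(1))
A=np.c_[b[:,:2],np.ones(len(b))];g=np.linalg.lstsq(A,b[:,2],rcond=None)[0];print("plane slope deg",np.degrees(g[:2]))
# rear edge line: per y bin min x; front edge; left edge
for nm,ax,f,rng in(("rear",1,.5,range(-35,55,10)),("front",1,99.5,range(-35,55,10))):
    print(nm,[(y,round(float(np.percentile(b[abs(b[:,1]-y)<3][:,0],f)),1)) for y in rng if (abs(b[:,1]-y)<3).sum()>20])
print("left y by x",[(x,round(float(np.percentile(b[abs(b[:,0]-x)<3][:,1],99.5)),1)) for x in range(-50,40,10) if (abs(b[:,0]-x)<3).sum()>20])
f=D[(D[...,2]>15)&(D[...,2]<27)&(abs(D[...,1])<60)];print("floor z",np.median(f[:,2]))
bar=D[(D[...,2]>36)&(D[...,2]<60)&(D[...,1]>74)&(D[...,1]<96)&(D[...,0]>-40)&(D[...,0]<40)];print("bar z",np.median(bar[:,2]),len(bar))
E
```

```text
t 7.4 tcp [ 0.519  -0.046   0.0478] deck [-66.5  35.5] F [-4.7 -2.8  7.5] w 0.0851
toolx [-0.045 -0.01  -0.999] jaw yaw -84.39812324922502 want 96.15
[  196    10   444   348 93335]
[[-55.9 -53.2  54.5]
 [ -4.1   8.8  60.2]
 [ 30.9  62.7  62. ]]
plane slope deg [0.23400341 0.13145271]
rear [(-35, -50.2), (-25, -51.1), (-15, -56.2), (-5, -58.7), (5, -53.1), (15, -53.6), (25, -54.6), (35, -55.0), (45, -56.1)]
front [(-35, 32.1), (-25, 31.7), (-15, 31.0), (-5, 30.2), (5, 29.6), (15, 28.7), (25, 28.1), (35, 27.2), (45, 26.7)]
left y by x [(-50, 58.7), (-40, 59.6), (-30, 60.3), (-20, 60.9), (-10, 61.8), (0, 62.2), (10, 63.4), (20, 63.9), (30, 37.9)]
floor z 22.196788255981065
bar z 41.89574916927044 20649
```

The cloud shows the block flat but yawed about 4° CCW. Its front-left corner is at deck (26,64), caught in the rail's gap at the blade, because my pusher was off-centre towards -y. Plan, all with the bar held down:
1. Back off from the block.
2. Close the fingers while following the bar.
3. Slide along the bar and nudge the block's left face inward.
4. Reopen and push centred.

move_arm([
  {"fingers": -1,"offset": [-0.5,-0.02,0],"spin": 0.3},
  {"fingers": -1,"offset": [-1.0,-0.06,0.0],"spin": 0.6},
  {"fingers": -1,"offset": [-1.6,-0.1,0.05],"spin": 0.6},
  {"fingers": -0.8,"offset": [-1.65,0.2,0.15],"spin": 0.6},
  {"fingers": -0.8,"offset": [-1.65,0.3,0.15],"spin": 0.6},
  {"fingers": -0.8,"offset": [-1.65,0.3,0.15],"spin": 0.6},
])

```text
time: 8.2
tcp_pos: [0.5047, -0.0438, 0.0501]
tcp_rot: [-80.5, 87.6, -164.4]
force: [1.7, -1.6, 6.3]
width: 0.0769
```

```bash
cat >> h.py <<'E'
def check(tag):
    D,P,p=wlook(tag)
    bar=D[(D[...,2]>34)&(D[...,2]<60)&(D[...,1]>74)&(D[...,1]<96)&(D[...,0]>-40)&(D[...,0]<43)&(abs(P[...,1]*1000+0)>25)];print("bar z",np.median(bar[:,2]),len(bar))
    q=P[(P[...,2]<0)&(abs(P[...,1])<.0125)&(P[...,0]>-.02)&(P[...,0]<.03)&(D[...,2]>35)]*1000
    b=D[(D[...,2]>57.5)&(D[...,2]<64)&(abs(D[...,1])<68)&(P[...,0]*0==0)&(D[...,0]-deck(readout.observe()["tcp_pos"])[0]>14)]
    if len(b)>500:
        fr=[(y,round(float(np.percentile(b[abs(b[:,1]-y)<3][:,0],99.5)),1)) for y in(-30,-10,10,30,45) if (abs(b[:,1]-y)<3).sum()>20]
        lf=[(x,round(float(np.percentile(b[abs(b[:,0]-x)<3][:,1],99.5)),1)) for x in range(-50,100,20) if (abs(b[:,0]-x)<3).sum()>20]
        rr=[(y,round(float(np.percentile(b[abs(b[:,1]-y)<3][:,0],.5)),1)) for y in(-30,-10,10,30,45) if (abs(b[:,1]-y)<3).sum()>20]
        print("front",fr,"\nrear",rr,"\nleft",lf)
    return D,P,p
E
python3 - <<'E'
from h import *
check("7")
E
```

```text
t 8.2 tcp [ 0.5047 -0.0438  0.0501] deck [-80.4  39.3] F [ 1.7 -1.6  6.3] w 0.0769
toolx [-0.041 -0.011 -0.999] jaw yaw -83.8639726190337 want 96.15
bar z 41.02554266554824 17027
front [(-30, 21.3), (-10, 21.3), (10, 21.3), (30, 21.4), (45, 21.4)] 
rear [(-30, -50.5), (-10, -51.9), (10, -53.5), (30, -55.0), (45, -56.3)] 
left [(-50, 58.7), (-30, 60.3), (-10, 61.9), (10, 63.3)]
```

View pics/wrist7.png

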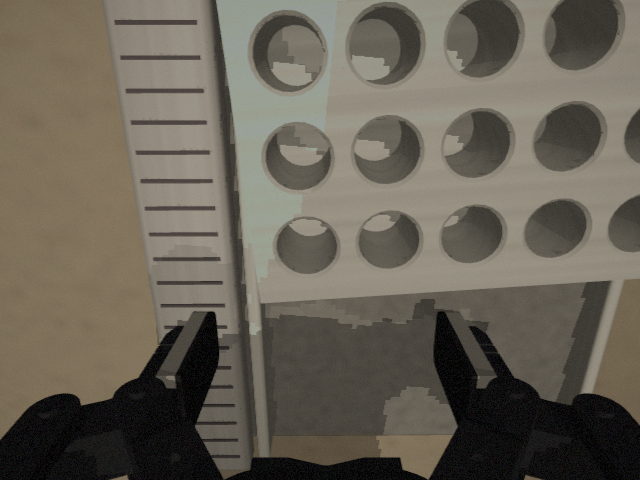

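move_arm([
  {"fingers": -0.7,"offset": [-0.02,0.2,0.25],"spin": 0},
  {"fingers": -0.6,"offset": [-0.05,0.43,0.4],"spin": 0},
  {"fingers": -0.5,"offset": [-0.07,0.64,0.5],"spin": 0},
  {"fingers": -0.4,"offset": [-0.09,0.85,0.6],"spin": 0},
  {"fingers": -0.4,"offset": [-0.09,0.85,0.6],"spin": 0},
])

```text
time: 8.88
tcp_pos: [0.5048, -0.0359, 0.0566]
tcp_rot: [-78.8, 87.7, -162.7]
force: [-0.8, -2.0, 6.8]
width: 0.0599
```

Run:
```python
from h import *
check("8")
```

```text
t 8.88 tcp [ 0.5048 -0.0359  0.0566] deck [-79.5  47. ] F [-0.8 -2.   6.8] w 0.0599
toolx [-0.039 -0.012 -0.999] jaw yaw -83.90117598535485 want 96.15
bar z 42.60300326083545 16221
front [(-30, 22.3), (-10, 22.9), (10, 22.9), (30, 23.0), (45, 23.0)] 
rear [(-30, -50.5), (-10, -51.9), (10, -53.5), (30, -54.9), (45, -56.2)] 
left [(-50, 58.8), (-30, 60.4), (-10, 61.9), (10, 63.4)]
```

move_arm([
  {"fingers": -0.25,"offset": [-0.03,0.3,0.1],"spin": 0},
  {"fingers": -0.1,"offset": [-0.07,0.65,0.18],"spin": 0},
  {"fingers": 0.05,"offset": [-0.1,0.97,0.25],"spin": 0},
  {"fingers": 0.2,"offset": [-0.14,1.3,0.3],"spin": 0},
  {"fingers": 0.35,"offset": [-0.17,1.6,0.35],"spin": 0},
  {"fingers": 0.35,"offset": [-0.17,1.6,0.35],"spin": 0},
])

```text
time: 9.68
tcp_pos: [0.5043, -0.0203, 0.0606]
tcp_rot: [-77.1, 87.8, -161.0]
force: [-0.3, -0.8, 6.9]
width: 0.0278
```

Run:
```python
from h import *
check("9")
```

```text
t 9.68 tcp [ 0.5043 -0.0203  0.0606] deck [-78.3  62.6] F [-0.3 -0.8  6.9] w 0.0278
toolx [-0.037 -0.013 -0.999] jaw yaw -83.92737690368124 want 96.15
bar z 41.97278804503631 15543
front [(-30, -16.5), (-10, 24.5), (10, 24.6), (30, 24.6), (45, 24.7)] 
rear [(-30, -51.0), (-10, -51.9), (10, -53.4), (30, -55.0), (45, -56.1)] 
left [(-50, 58.8), (-30, 60.5), (-10, 62.0), (10, 63.3)]
```

move_arm([
  {"fingers": 0.5,"offset": [-0.05,0.5,0.1],"spin": 0},
  {"fingers": 0.65,"offset": [-0.1,1.0,0.15],"spin": 0},
  {"fingers": 0.8,"offset": [-0.17,1.6,0.15],"spin": 0},
  {"fingers": 1,"offset": [-0.25,2.3,0.15],"spin": 0},
  {"fingers": 1,"offset": [-0.25,2.3,0.15],"spin": 0},
  {"fingers": 1,"offset": [-0.25,2.3,0.15],"spin": 0},
])

```text
time: 10.48
tcp_pos: [0.5029, 0.0026, 0.0626]
tcp_rot: [-75.9, 87.9, -159.9]
force: [-0.5, -1.3, 6.5]
width: 0.0
```

Run:
```python
from h import *
check("10")
p,d=camera("scene");cv2.imwrite("pics/scene10c.png",cv2.resize(p[150:310,270:460,::-1],None,fx=3.5,fy=3.5,interpolation=2))
```

```text
t 10.47 tcp [0.5029 0.0026 0.0626] deck [-77.3  85.6] F [-0.5 -1.3  6.5] w 0.0
toolx [-0.034 -0.013 -0.999] jaw yaw -83.9454651777065 want 96.15
bar z 43.683380543250436 15597
front [(-10, -24.2), (10, 25.9), (30, 26.0), (45, 26.0)] 
rear [(-10, -52.5), (10, -53.4), (30, -55.0), (45, -56.1)] 
left [(-50, 59.2), (-30, 60.7), (-10, 62.2), (10, 63.7)]
```

View pics/wrist10.png

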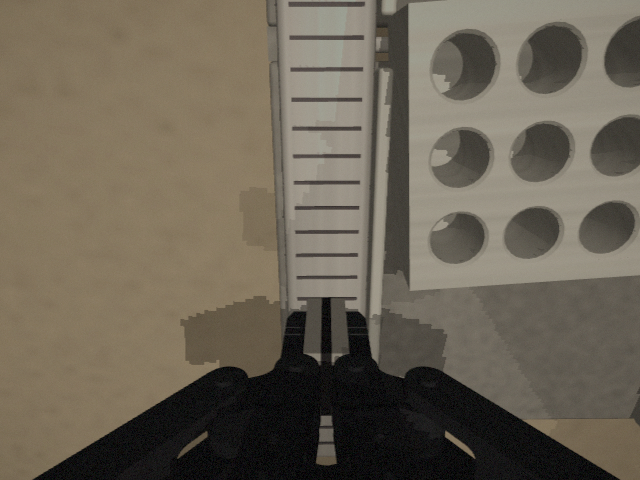

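View pics/scene10c.png

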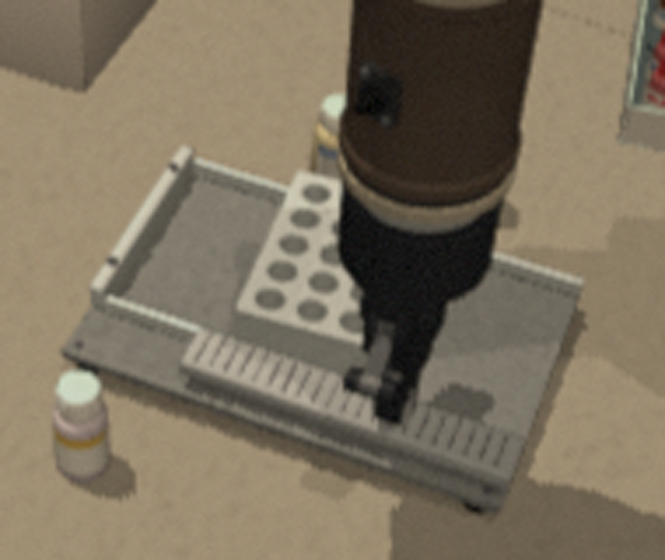

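The fingers are shut and standing on the bar at depth about 12.5 mm (wrist view: tips at (325,300)). The block's left face runs alongside, with a visible rail gap near (383,40). Next I'll slide forward along the bar.

move_arm([
  {"fingers": 1,"offset": [0.8,0.09,-0.05],"spin": 0},
  {"fingers": 1,"offset": [1.6,0.17,-0.05],"spin": 0},
  {"fingers": 1,"offset": [2.4,0.26,-0.05],"spin": 0},
  {"fingers": 1,"offset": [3.2,0.34,-0.05],"spin": 0},
  {"fingers": 1,"offset": [4.0,0.43,-0.05],"spin": 0},
  {"fingers": 1,"offset": [4.8,0.52,-0.05],"spin": 0},
  {"fingers": 1,"offset": [5.6,0.6,-0.05],"spin": 0},
  {"fingers": 1,"offset": [6.4,0.69,-0.05],"spin": 0},
  {"fingers": 1,"offset": [7.2,0.78,-0.05],"spin": 0},
  {"fingers": 1,"offset": [8.0,0.86,-0.05],"spin": 0},
  {"fingers": 1,"offset": [8.8,0.95,-0.05],"spin": 0},
  {"fingers": 1,"offset": [8.8,0.95,-0.05],"spin": 0},
])

```text
time: 12.08
tcp_pos: [0.591, 0.0121, 0.062]
tcp_rot: [-75.9, 87.9, -159.9]
force: [-2.2, -0.4, 6.6]
width: -0.0002
```

Run:
```python
from h import *
D,P,p=wlook("11");look("11");c=get_calibration("top");print("vial5",deck(ray(274,207,.07,c)))
p,d=camera("top");cv2.imwrite("pics/top11c.png",cv2.resize(p[160:350,240:480,::-1],None,fx=3,fy=3,interpolation=2))
```

```text
t 12.07 tcp [0.591  0.0121 0.062 ] deck [11.4 85.5] F [-2.2 -0.4  6.6] w -0.0002
toolx [-0.035 -0.013 -0.999] jaw yaw -83.95900443762234 want 96.15
bar z -140 (np.int64(2), np.float64(41.95146547464394))
bar z -110 (np.int64(0), None)
bar z -80 (np.int64(0), None)
bar z -50 (np.int64(0), None)
bar z -20 (np.int64(0), None)
bar z 10 (np.int64(0), None)
bar z 40 (np.int64(0), None)
blade (np.int64(0), None)
vial5 (np.float64(76.40458639882208), np.float64(158.38338694940856))
```

View pics/top11c.png

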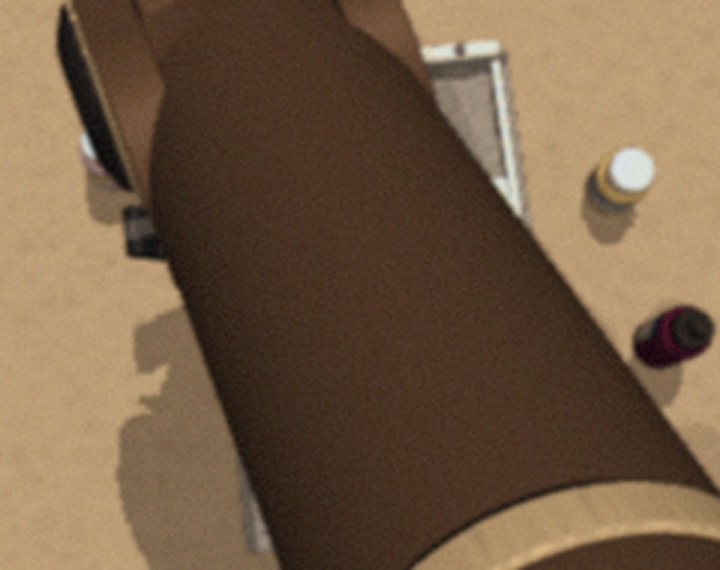

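View pics/wrist11.png

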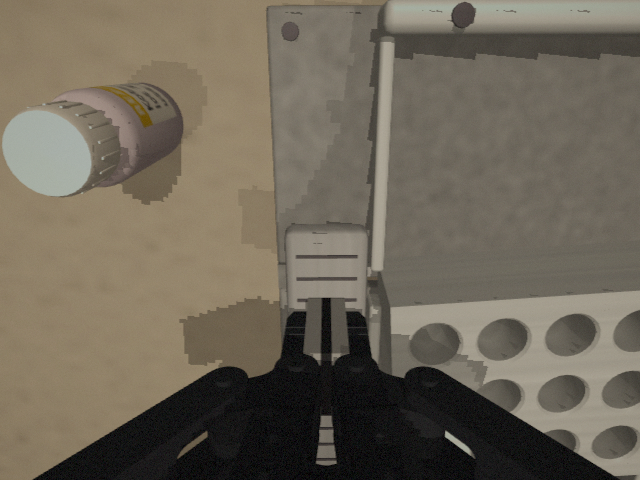

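move_arm([
  {"fingers": 1,"offset": [0.03,-0.3,0],"spin": 0},
  {"fingers": 1,"offset": [0.06,-0.6,0],"spin": 0},
  {"fingers": 1,"offset": [0.1,-0.8,0],"spin": 0},
  {"fingers": 1,"offset": [0.11,-1.0,0],"spin": 0},
  {"fingers": 1,"offset": [0.13,-1.2,0],"spin": 0},
  {"fingers": 1,"offset": [0.13,-1.2,0],"spin": 0},
])

```text
time: 12.98
tcp_pos: [0.5933, 0.0039, 0.0629]
tcp_rot: [-81.2, 88.1, -165.0]
force: [-1.3, 8.4, 6.5]
width: -0.0005
```

Run:
```python
from h import *
check("12")
```

```text
t 12.97 tcp [0.5933 0.0039 0.0629] deck [12.8 77.2] F [-1.3  8.4  6.5] w -0.0005
toolx [-0.032 -0.009 -0.999] jaw yaw -83.82141213457598 want 96.15
bar z 43.8517624792185 1086
front [(-10, 31.6), (10, 30.1), (30, 28.7), (45, 27.9)] 
rear [(-10, 26.8), (10, 26.8), (30, 26.8), (45, 26.8)] 
left [(30, 45.6)]
```

View pics/wrist12.png

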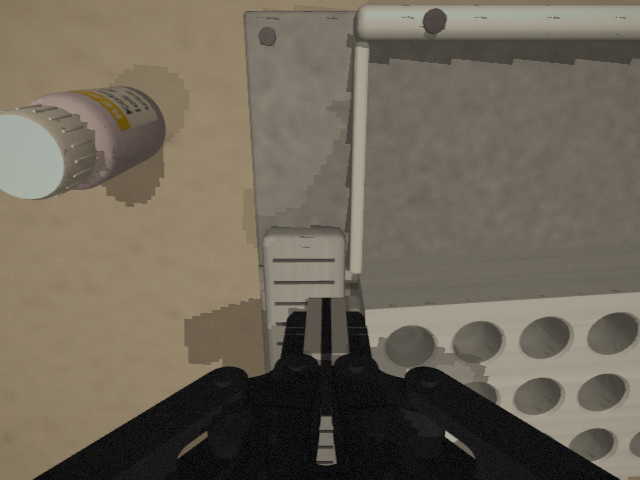

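move_arm([
  {"fingers": 1,"offset": [0.04,-0.4,-0.05],"spin": 0},
  {"fingers": 1,"offset": [0.06,-0.6,-0.05],"spin": 0},
  {"fingers": 1,"offset": [0.08,-0.8,-0.05],"spin": 0},
  {"fingers": 1,"offset": [0.1,-0.9,-0.05],"spin": 0},
])

```text
time: 13.52
tcp_pos: [0.5935, 0.0034, 0.0629]
tcp_rot: [-96.7, 88.1, 179.8]
force: [-7.8, 20.4, 10.1]
width: -0.0001
```

Run:
```python
from h import *
check("13")
```

```text
t 13.53 tcp [0.5935 0.0034 0.0629] deck [12.9 76.6] F [-7.8 20.4 10.1] w -0.0001
toolx [-0.032  0.    -0.999] jaw yaw -83.50714529073763 want 96.15
bar z 43.90271954281883 1070
front [(-10, 31.8), (10, 30.4), (30, 28.8), (45, 27.6)] 
rear [(-10, 26.9), (10, 26.9), (30, 26.9), (45, 26.8)] 
left [(30, 47.5)]
```

Run:
```python
from h import *
o=readout.observe();F=np.array(o["force"]);M=np.array(o["wrist_torque"]);print(F,M)
D,P,p=wlook("14")
for (v,u) in((378,428),(320,360),(340,360),(300,362),(360,360),(290,365),(330,366),(440,470),(470,600),(320,400),(310,372)): print((v,u),D[v,u].round(1),(P[v,u]*1000).round(1))
c=p[230:400,300:480,::-1];cv2.imwrite("pics/w14c.png",cv2.resize(c,None,fx=4,fy=3.5,interpolation=2))
```

```text
[-7.88975016 18.47612417  9.75159414] [ 3.87304472  1.57010188 -0.13578301]
t 13.57 tcp [0.5935 0.0034 0.0629] deck [12.8 76.7] F [-7.9 18.5  9.8] w -0.0001
toolx [-0.032  0.    -0.999] jaw yaw -83.50203912537773 want 96.15
(378, 428) [27.5 51.  95.7] [-33.4  13.5  25.6]
(320, 360) [19.3 65.1 56.6] [ 6.1  6.6 11.6]
(340, 360) [20.1 66.  69.3] [-6.7  7.  10.7]
(300, 362) [25.4 64.4 53.5] [ 8.9 12.7 12.4]
(360, 360) [27.  67.5 88.2] [-25.8  13.3   9.1]
(290, 365) [26.  62.9 47.5] [14.9 13.5 13.9]
(330, 366) [19.4 63.5 62.6] [-0.   6.4 13.2]
(440, 470) [ 23.6  44.7 111.2] [-48.7   9.   31.8]
(470, 600) [ 26.3  22.3 120.8] [-58.5  11.3  54.2]
(320, 400) [22.1 52.2 60.8] [ 1.8  9.2 24.5]
(310, 372) [25.5 61.6 60.3] [ 2.1 12.7 15.1]
```

View pics/w14c.png

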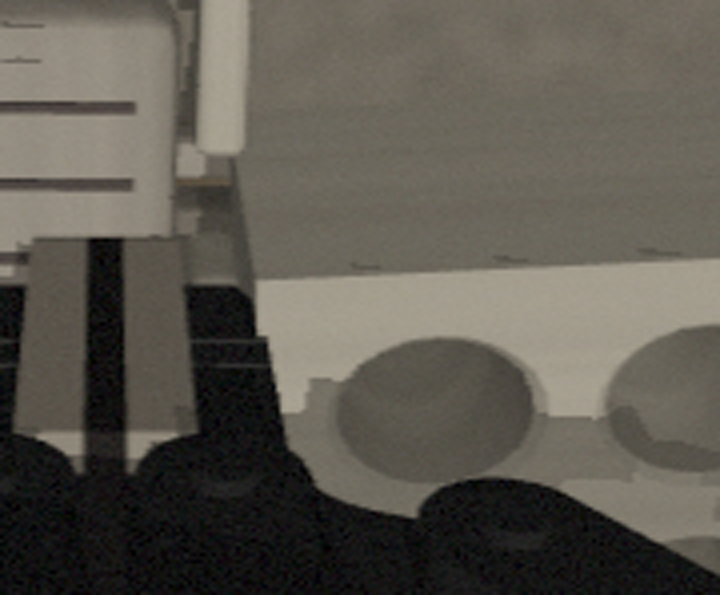

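move_arm([
  {"fingers": 1,"offset": [0.05,-0.6,0],"spin": 0},
  {"fingers": 1,"offset": [0.05,-1.2,0],"spin": 0},
  {"fingers": 1,"offset": [-0.2,-1.5,0],"spin": 0},
  {"fingers": 1,"offset": [-0.5,-1.6,0],"spin": 0},
  {"fingers": 1,"offset": [-0.8,-1.6,0],"spin": 0},
])

```text
time: 14.25
tcp_pos: [0.5925, 0.0021, 0.0661]
tcp_rot: [-142.7, 88.7, 134.4]
force: [14.5, 32.1, 6.9]
width: 0.0001
```

Run:
```python
from h import *
check("15")
```

```text
t 14.25 tcp [0.5925 0.0021 0.0661] deck [11.8 75.5] F [14.5 32.1  6.9] w 0.0001
toolx [-0.016  0.016 -1.   ] jaw yaw -82.90819852941115 want 96.15
bar z 47.232403514851285 1188
front [(-30, 32.3), (-10, 31.3), (10, 30.0), (30, 28.4), (45, 27.3)] 
rear [(-30, 25.9), (-10, 25.8), (10, 25.8), (30, 25.8), (45, 25.8)] 
left [(30, 42.2)]
```

View pics/wrist15.png

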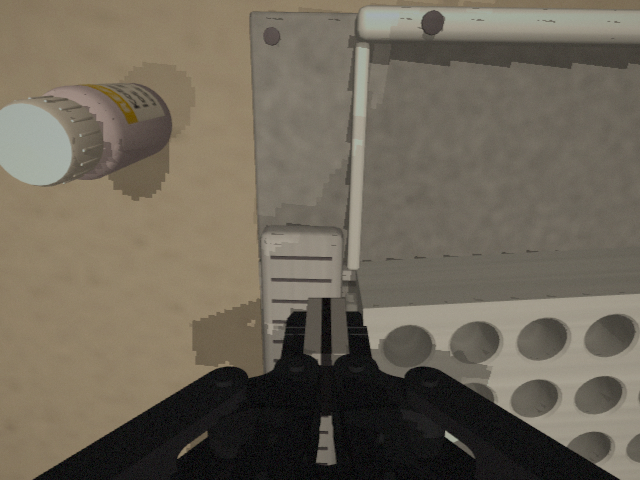

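move_arm([
  {"fingers": 1,"offset": [0,0.1,-0.25],"spin": -0.3},
  {"fingers": 1,"offset": [0,0.3,-0.45],"spin": -0.9},
  {"fingers": 1,"offset": [0,0.3,-0.45],"spin": -0.9},
])

```text
time: 14.68
tcp_pos: [0.5947, 0.0066, 0.0627]
tcp_rot: [-155.4, 88.8, 120.9]
force: [2.1, 2.4, 6.7]
width: -0.0
```

Run:
```python
from h import *
check("16")
p,d=camera("scene");cv2.imwrite("pics/scene16.png",cv2.resize(p[150:310,270:460,::-1],None,fx=3.5,fy=3.5,interpolation=2))
```

```text
t 14.68 tcp [0.5947 0.0066 0.0627] deck [14.4 79.7] F [2.1 2.4 6.7] w -0.0
toolx [-0.011  0.018 -1.   ] jaw yaw -83.75816521166956 want 96.15
bar z 43.777188018551385 840
front [(-10, 31.4), (10, 30.2)] 
rear [(-10, 28.4), (10, 28.4)] 
left [(30, 28.7)]
```

View pics/scene16.png

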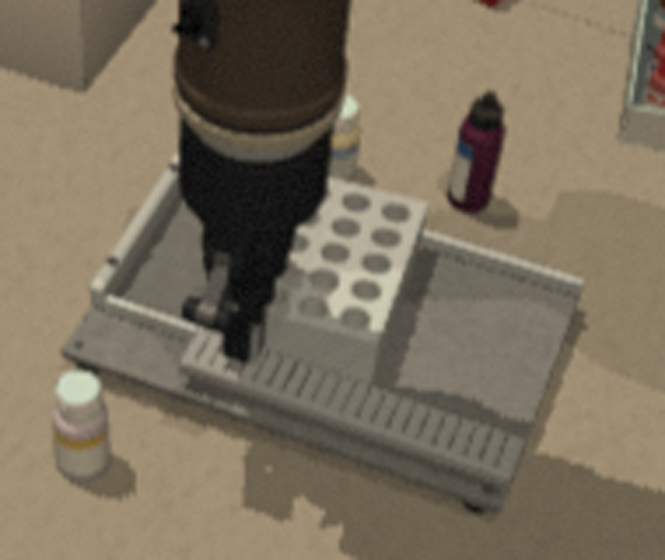

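Run:
```python
from h import *
c=get_calibration("scene")
for n,(u,v),z in(("RR",(428,204),.06),("RL",(381,331),.06),("rail end -y",(582,277),.034),("plate corner",(500,508),.022)):
    print(n,np.round(deck(ray(270+u/3.5,150+v/3.5,z,c)),1))
p,d=camera("scene");W=cloud(d,c);q=W.reshape(-1,3);D=np.c_[(q[:,:2]-O)@EX,(q[:,:2]-O)@EY,q[:,2]]*1000
b=D[(D[:,2]>57)&(D[:,2]<64)&(abs(D[:,1])<70)&(D[:,0]>-70)&(D[:,0]<40)]
print(len(b),[(y,round(float(np.percentile(b[abs(b[:,1]-y)<4][:,0],1)),1)) for y in range(-58,60,12) if (abs(b[:,1]-y)<4).sum()>8])
print([(x,round(float(np.percentile(b[abs(b[:,0]-x)<4][:,1],1)),1),round(float(np.percentile(b[abs(b[:,0]-x)<4][:,1],99)),1)) for x in range(-50,40,10) if (abs(b[:,0]-x)<4).sum()>8])
r=D[(D[:,2]>29)&(D[:,2]<37)&(D[:,1]<-50)&(D[:,1]>-80)&(D[:,0]>-145)&(D[:,0]<-70)];print("rail y",np.percentile(r[:,1],[2,50,98]) if len(r) else 0)
```

```text
RR [-47.7 -62. ]
RL [-54.9  46. ]
rail end -y [-147.3  -67.7]
plate corner [-148.3  106.5]
1016 [(-58, -46.1), (-46, -48.5), (-34, -49.0), (-22, -50.1), (-10, -50.2), (2, -51.5), (14, -52.1), (26, -52.1), (38, -54.5), (50, -54.9)]
[(-50, -55.6, 58.7), (-40, -61.9, 60.1), (-30, -60.4, 60.7), (-20, -59.2, 61.7), (-10, -59.4, 62.4), (0, -57.7, 63.1), (10, -59.2, 61.3)]
rail y [-67.77553095 -62.83409647 -59.95823276]
```

The scene view confirms it: the rear-right corner is on the -y rail at (-47,-62) and the front-left corner is hooked in the gap, so a CW turn needs the block to go back a little. I'll go round to the front face with the bar still held, and push it back on its right side.

move_arm([
  {"fingers": 1,"offset": [0,0.5,-0.1],"spin": 0},
  {"fingers": 1,"offset": [0.4,0.6,-0.1],"spin": 0},
  {"fingers": 1,"offset": [1.0,0.7,-0.1],"spin": 0},
  {"fingers": 1,"offset": [1.6,0.77,-0.1],"spin": 0},
  {"fingers": 1,"offset": [2.2,0.85,-0.1],"spin": 0},
  {"fingers": 1,"offset": [2.8,0.91,-0.1],"spin": 0},
  {"fingers": 1,"offset": [3.2,0.95,-0.1],"spin": 0},
  {"fingers": 1,"offset": [3.2,0.95,-0.1],"spin": 0},
])

```text
time: 15.82
tcp_pos: [0.6265, 0.0161, 0.0617]
tcp_rot: [-153.3, 88.8, 122.9]
force: [-4.0, -1.4, 7.0]
width: 0.0001
```

Run:
```python
from h import *
wlook("17")
c=get_calibration("scene");p,d=camera("scene");W=cloud(d,c);q=W.reshape(-1,3);D=np.c_[(q[:,:2]-O)@EX,(q[:,:2]-O)@EY,q[:,2]]*1000
m=(D[:,0]>-140)&(D[:,0]<0)&(D[:,1]>75)&(D[:,1]<95)&(D[:,2]>30);print("bar z",np.median(D[m,2]))
```

```text
t 15.82 tcp [0.6265 0.0161 0.0617] deck [47.  85.7] F [-4.  -1.4  7. ] w 0.0001
toolx [-0.012  0.018 -1.   ] jaw yaw -83.77117890003538 want 96.15
bar z 502.13328455630756
```

View pics/wrist17.png

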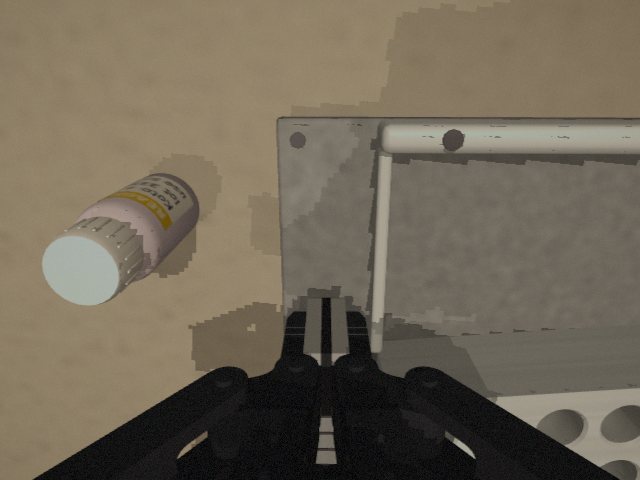

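move_arm([
  {"fingers": 0.85,"offset": [0.05,-0.5,0],"spin": 0},
  {"fingers": 0.7,"offset": [0.11,-1.0,0],"spin": 0},
  {"fingers": 0.55,"offset": [0.16,-1.5,0],"spin": 0},
  {"fingers": 0.4,"offset": [0.22,-2.0,-0.02],"spin": 0},
  {"fingers": 0.35,"offset": [0.27,-2.5,-0.04],"spin": 0},
  {"fingers": 0.35,"offset": [0.27,-2.5,-0.04],"spin": 0},
])

```text
time: 16.68
tcp_pos: [0.6304, -0.0075, 0.0621]
tcp_rot: [-162.7, 88.8, 113.6]
force: [-0.6, 2.8, 6.9]
width: 0.0279
```

Run:
```python
from h import *
check("18")
```

```text
t 16.68 tcp [ 0.6304 -0.0075  0.0621] deck [48.4 61.9] F [-0.6  2.8  6.9] w 0.0279
toolx [-0.009  0.02  -1.   ] jaw yaw -83.74613912338532 want 96.15
bar z 44.12658786882703 1729
```

View pics/wrist18.png

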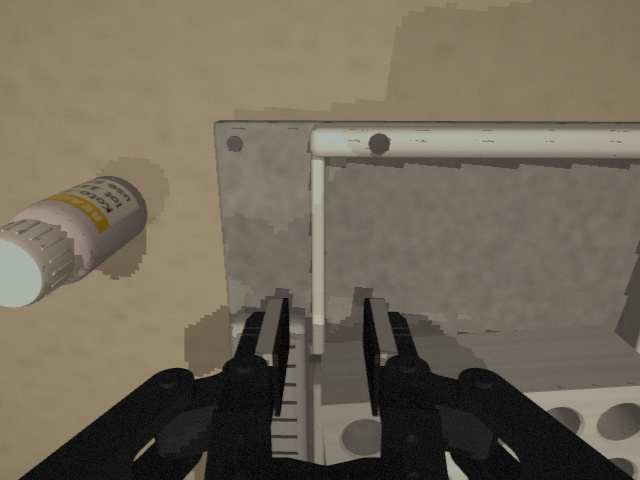

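move_arm([
  {"fingers": 0.2,"offset": [0.0,-0.35,-0.08],"spin": 0},
  {"fingers": 0.05,"offset": [0.03,-0.75,-0.16],"spin": 0},
  {"fingers": -0.1,"offset": [0.05,-1.1,-0.26],"spin": 0},
  {"fingers": -0.25,"offset": [0.08,-1.45,-0.38],"spin": 0},
  {"fingers": -0.4,"offset": [0.1,-1.8,-0.52],"spin": 0},
  {"fingers": -0.4,"offset": [0.1,-1.8,-0.52],"spin": 0},
])

```text
time: 17.48
tcp_pos: [0.6327, -0.0246, 0.0575]
tcp_rot: [-170.5, 88.7, 105.8]
force: [0.4, 1.6, 6.6]
width: 0.0597
```

Run:
```python
from h import *
check("19")
```

```text
t 17.48 tcp [ 0.6327 -0.0246  0.0575] deck [48.8 44.6] F [0.4 1.6 6.6] w 0.0597
toolx [-0.006  0.021 -1.   ] jaw yaw -83.73894282274205 want 96.15
bar z 44.645429223636214 1887
```

View pics/wrist19.png

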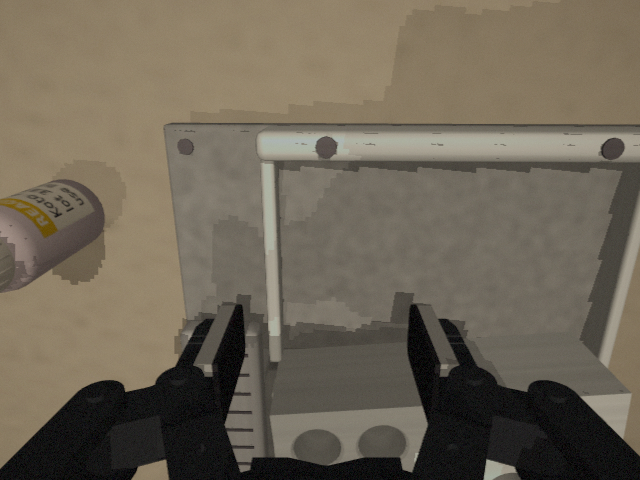

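move_arm([
  {"fingers": -0.55,"offset": [0.0,-0.4,-0.3],"spin": 0},
  {"fingers": -0.7,"offset": [0.02,-0.8,-0.5],"spin": 0},
  {"fingers": -0.85,"offset": [0.04,-1.2,-0.72],"spin": 0},
  {"fingers": -1,"offset": [0.06,-1.65,-0.92],"spin": 0},
  {"fingers": -1,"offset": [0.06,-1.65,-0.92],"spin": 0},
])

```text
time: 18.15
tcp_pos: [0.6346, -0.0403, 0.0489]
tcp_rot: [-178.3, 88.7, 98.0]
force: [-0.1, 1.3, 6.7]
width: 0.0856
```

Run:
```python
from h import *
check("20")
```

```text
t 18.15 tcp [ 0.6346 -0.0403  0.0489] deck [49.1 28.8] F [-0.1  1.3  6.7] w 0.0856
toolx [-0.003  0.022 -1.   ] jaw yaw -83.7404685995324 want 96.15
bar z 44.5494486244714 1348
```

View pics/wrist20.png

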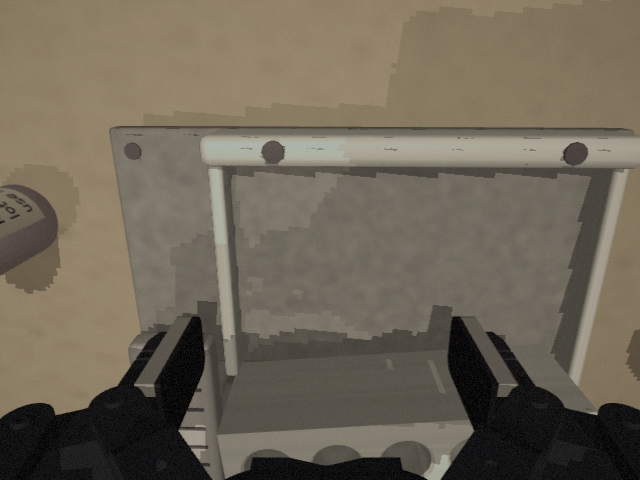

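move_arm([
  {"fingers": -1,"offset": [-0.2,-0.02,-0.12],"spin": 0},
  {"fingers": -1,"offset": [-0.4,-0.04,-0.15],"spin": 0},
  {"fingers": -1,"offset": [-0.6,-0.06,-0.15],"spin": 0},
  {"fingers": -1,"offset": [-0.8,-0.09,-0.15],"spin": 0},
  {"fingers": -1,"offset": [-1.0,-0.11,-0.15],"spin": 0},
  {"fingers": -1,"offset": [-1.2,-0.13,-0.15],"spin": 0},
])

```text
time: 18.95
tcp_pos: [0.6274, -0.0409, 0.0496]
tcp_rot: [157.1, 88.6, 73.4]
force: [9.6, 0.9, 8.0]
width: 0.0855
```

```bash
cat >> h.py <<'E'
def sc(tag):
    c=get_calibration("scene");p,d=camera("scene");cv2.imwrite(f"pics/scene{tag}.png",cv2.resize(p[150:310,270:460,::-1],None,fx=3.5,fy=3.5,interpolation=2))
    W=cloud(d,c);q=W.reshape(-1,3);D=np.c_[(q[:,:2]-O)@EX,(q[:,:2]-O)@EY,q[:,2]]*1000
    b=D[(D[:,2]>57)&(D[:,2]<64)&(abs(D[:,1])<70)&(D[:,0]>-100)&(D[:,0]<110)]
    print("rear",[(y,round(float(np.percentile(b[abs(b[:,1]-y)<4][:,0],1)),1)) for y in range(-58,60,12) if (abs(b[:,1]-y)<4).sum()>8])
    print("sides",[(x,round(float(np.percentile(b[abs(b[:,0]-x)<4][:,1],1)),1),round(float(np.percentile(b[abs(b[:,0]-x)<4][:,1],99)),1)) for x in range(-70,110,20) if (abs(b[:,0]-x)<4).sum()>8])
    m=(D[:,0]>-140)&(D[:,0]<0)&(D[:,1]>75)&(D[:,1]<95)&(D[:,2]>30)&(D[:,2]<60);print("bar z",np.median(D[m,2]))
E
python3 - <<'E'
from h import *
check("21");sc("21")
E
```

```text
t 18.95 tcp [ 0.6274 -0.0409  0.0496] deck [41.8 28.9] F [9.6 0.9 8. ] w 0.0855
toolx [ 0.007  0.023 -1.   ] jaw yaw -83.74235487641155 want 96.15
bar z 45.09565847752306 1360
rear [(-58, -48.1), (-46, -48.9), (-34, -49.6), (-22, -51.3), (-10, -52.1), (2, -52.3), (14, -53.5), (26, -54.6), (38, -55.3), (50, -55.9)]
sides [(-50, -58.0, 60.2), (-30, -60.0, 61.1), (-10, -59.1, 63.0), (10, -60.6, 64.3), (30, -56.3, 46.0)]
bar z 44.42335316265719
```

View pics/scene21.png

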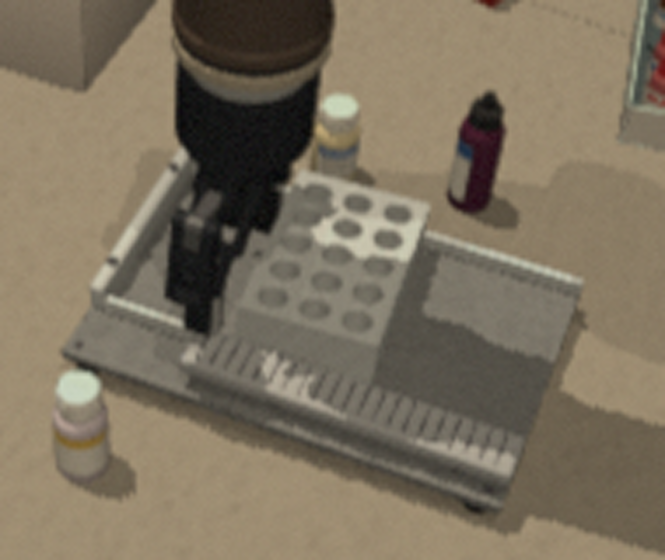

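move_arm([
  {"fingers": -1,"offset": [-0.6,-0.06,-0.2],"spin": 0},
  {"fingers": -1,"offset": [-0.9,-0.1,-0.25],"spin": 0},
  {"fingers": -1,"offset": [-1.2,-0.13,-0.25],"spin": 0},
  {"fingers": -1,"offset": [-1.5,-0.16,-0.25],"spin": 0},
])

```text
time: 19.55
tcp_pos: [0.6179, -0.0421, 0.0498]
tcp_rot: [136.1, 88.2, 52.3]
force: [9.0, -0.7, 8.0]
width: 0.0856
```

Run:
```python
from h import *
st();sc("22")
```

```text
t 19.55 tcp [ 0.6179 -0.0421  0.0498] deck [32.2 28.8] F [ 9.  -0.7  8. ] w 0.0856
toolx [ 0.019  0.024 -1.   ] jaw yaw -83.74418787898026 want 96.15
rear [(-58, -59.6), (-46, -60.3), (-34, -60.0), (-22, -59.9), (-10, -60.7), (2, -60.5), (14, -60.2), (26, -60.6), (38, -60.7), (50, -61.6)]
sides [(-50, -57.9, 63.1), (-30, -57.8, 63.8), (-10, -56.0, 63.4), (10, -56.0, 64.6)]
bar z 44.37240489135301
```

The block is straight again: rear face at x≈-60 and yaw under 1°. I'll push it back until it's fully behind the blade, so I can release the bar and start again properly.

move_arm([
  {"fingers": -1,"offset": [-0.5,-0.05,-0.1],"spin": 0},
  {"fingers": -1,"offset": [-0.8,-0.09,-0.15],"spin": 0},
  {"fingers": -1,"offset": [-1.1,-0.12,-0.15],"spin": 0},
  {"fingers": -1,"offset": [-1.4,-0.15,-0.15],"spin": 0},
  {"fingers": -1,"offset": [-1.7,-0.18,-0.15],"spin": 0},
  {"fingers": -1,"offset": [-2.0,-0.21,-0.15],"spin": 0},
])

```text
time: 20.35
tcp_pos: [0.6031, -0.0448, 0.0507]
tcp_rot: [122.4, 87.8, 38.6]
force: [9.5, -2.3, 6.2]
width: 0.0856
```

Run:
```python
from h import *
st();sc("23")
```

```text
t 20.35 tcp [ 0.6031 -0.0448  0.0507] deck [17.3 27.7] F [ 9.5 -2.3  6.2] w 0.0856
toolx [ 0.03   0.024 -0.999] jaw yaw -83.78306190896504 want 96.15
rear [(-58, -74.1), (-46, -75.8), (-34, -75.0), (-22, -76.1), (-10, -75.7), (2, -74.9), (14, -74.8), (26, -74.2), (38, -74.6), (50, -74.3)]
sides [(-70, -57.0, 64.5), (-50, -57.0, 64.1), (-30, -58.8, 62.9), (-10, -58.0, 63.2), (10, -57.2, 63.1)]
bar z 45.228849027980985
```

move_arm([
  {"fingers": -1,"offset": [-0.5,-0.05,-0.1],"spin": 0},
  {"fingers": -1,"offset": [-0.8,-0.09,-0.1],"spin": 0},
  {"fingers": -1,"offset": [-1.0,-0.11,-0.1],"spin": 0},
  {"fingers": -1,"offset": [-0.4,-0.04,-0.1],"spin": 0},
  {"fingers": -1,"offset": [0.3,0.03,0.3],"spin": 0},
  {"fingers": -1,"offset": [0.3,0.03,2],"spin": 0},
  {"fingers": -1,"offset": [0.0,0.03,5],"spin": 0},
  {"fingers": -1,"offset": [-3,-0.2,8],"spin": 0},
  {"fingers": -1,"offset": [-8,-0.5,9],"spin": 0},
  {"fingers": -1,"offset": [-13,-0.5,9],"spin": 0},
])

```text
time: 21.65
tcp_pos: [0.4722, -0.0499, 0.142]
tcp_rot: [119.3, 87.7, 35.5]
force: [0.6, 0.3, 0.7]
width: 0.0855
```

Run:
```python
from h import *
st();sc("24")
D,P,p=wlook("24");b=D[(D[...,2]>57)&(D[...,2]<64)&(abs(D[...,1])<68)]
print("rear",[(y,round(float(np.percentile(b[abs(b[:,1]-y)<3][:,0],.5)),1)) for y in range(-50,55,20)])
print("sides",[(x,np.percentile(b[abs(b[:,0]-x)<3][:,1],[.5,99.5]).round(1)) for x in range(-75,0,15) if (abs(b[:,0]-x)<3).sum()>20])
```

```text
t 21.65 tcp [ 0.4722 -0.0499  0.142 ] deck [-113.4   36.6] F [0.6 0.3 0.7] w 0.0855
toolx [ 0.033  0.023 -0.999] jaw yaw -83.79869706027478 want 96.15
rear [(-58, -78.8), (-46, -81.7), (-34, -81.0), (-22, -81.3), (-10, -80.1), (2, -80.3), (14, -79.4), (26, -79.7), (38, -78.6), (50, -78.8)]
sides [(-70, -58.1, 63.8), (-50, -57.6, 62.2), (-30, -56.8, 63.7), (-10, -58.1, 62.0)]
bar z 55.55666173251762
t 21.7 tcp [ 0.4642 -0.0501  0.1403] deck [-121.4   37.3] F [-10.1  -0.4  -2.8] w 0.085
toolx [ 0.024  0.022 -0.999] jaw yaw -83.79657817334423 want 96.15
rear [(-50, -83.4), (-30, -82.6), (-10, -81.9), (10, -81.4), (30, -80.8), (50, -80.6)]
sides [(-75, array([-58.2,  62.5])), (-60, array([-58.8,  62.4])), (-45, array([-59.3,  62.4])), (-30, array([-59.5,  61.5])), (-15, array([-60.3,  61.4]))]
```

View pics/scene24.png

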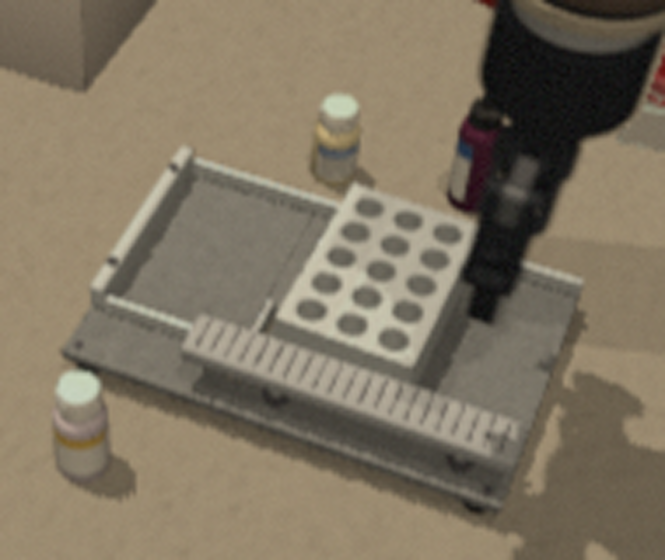

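View pics/wrist24.png

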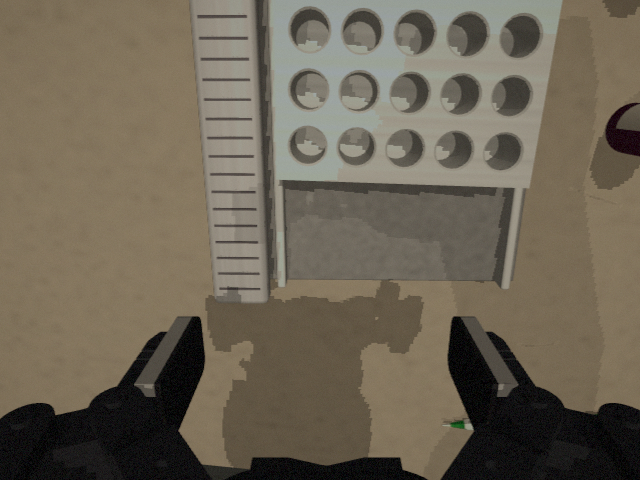

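move_arm([
  {"fingers": -0.65,"offset": [0.5,0.5,0],"spin": 0},
  {"fingers": -0.65,"offset": [0.8,1.0,-1],"spin": 0},
  {"fingers": -0.65,"offset": [0.8,1.0,-3],"spin": 0},
  {"fingers": -0.65,"offset": [0.8,1.0,-5],"spin": 0},
  {"fingers": -0.65,"offset": [0.8,1.0,-5.5],"spin": 0},
  {"fingers": -0.65,"offset": [0.8,1.0,-5.5],"spin": 0},
])

```text
time: 22.5
tcp_pos: [0.4759, -0.0397, 0.0853]
tcp_rot: [125.6, 88.0, 41.8]
force: [-0.4, 0.4, -0.9]
width: 0.0706
```

Run:
```python
from h import *
D,P,p=wlook("25")
for s in(-1,1):
    q=P[(np.sign(P[...,2])==s)&(abs(P[...,1])<.0125)&(P[...,0]>-.02)&(P[...,0]<.02)&(abs(P[...,2])>.03)&(abs(P[...,2])<.05)&(D[...,2]>62)]*1000
    print(s,len(q),np.percentile(q,[1,99],axis=0).round(1))
```

```text
t 22.5 tcp [ 0.4759 -0.0397  0.0853] deck [-108.7   46.4] F [-0.4  0.4 -0.9] w 0.0706
toolx [ 0.025  0.023 -0.999] jaw yaw -83.7695478881941 want 96.15
-1 3278 [[-19.7 -10.9 -48.7]
 [  9.8  11.2 -35.1]]
1 3301 [[-19.8 -11.   34.7]
 [  9.8  11.2  48.4]]
```

View pics/wrist25.png

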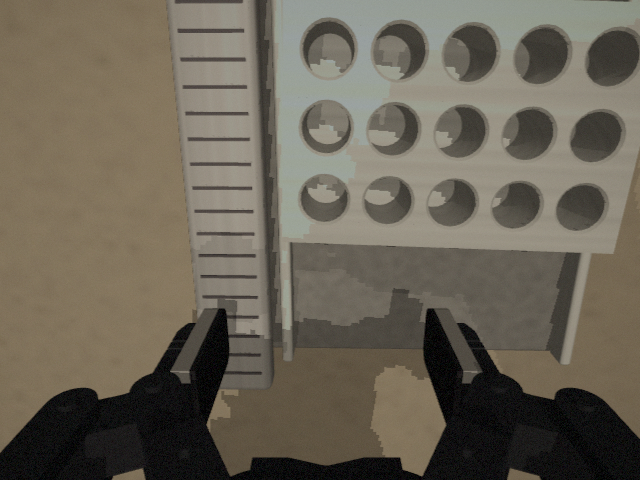

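move_arm([
  {"fingers": -0.65,"offset": [0.2,0.02,-1.5],"spin": 0},
  {"fingers": -0.65,"offset": [0.4,0.04,-2.3],"spin": 0},
  {"fingers": -0.65,"offset": [0.5,0.05,-2.8],"spin": 0},
  {"fingers": -0.65,"offset": [0.5,0.05,-3.2],"spin": 0},
  {"fingers": -0.65,"offset": [0.5,0.05,-3.3],"spin": 0},
  {"fingers": -0.65,"offset": [0.5,0.05,-3.3],"spin": 0},
])

```text
time: 23.3
tcp_pos: [0.4802, -0.0395, 0.0525]
tcp_rot: [125.9, 88.1, 42.1]
force: [-4.3, -1.0, 6.2]
width: 0.0705
```

Run:
```python
from h import *
check("26")
```

```text
t 23.3 tcp [ 0.4802 -0.0395  0.0525] deck [-104.4   46.1] F [-4.3 -1.   6.2] w 0.0705
toolx [ 0.024  0.022 -0.999] jaw yaw -83.77430430414762 want 96.15
bar z 42.477933797129936 10866
front [(-30, -2.3), (-10, -2.1), (10, -2.0), (30, -1.8), (45, -1.8)] 
rear [(-30, -82.5), (-10, -81.9), (10, -81.4), (30, -80.9), (45, -80.7)] 
left [(-50, 62.0), (-30, 61.4), (-10, 60.9)]
```

move_arm([
  {"fingers": -0.65,"offset": [0.4,0.04,0],"spin": 0},
  {"fingers": -0.65,"offset": [0.8,0.09,0],"spin": 0},
  {"fingers": -0.65,"offset": [1.2,0.13,0],"spin": 0},
  {"fingers": -0.65,"offset": [1.6,0.18,0.0],"spin": 0},
  {"fingers": -0.65,"offset": [2.0,0.22,0.02],"spin": 0},
  {"fingers": -0.65,"offset": [2.4,0.26,0.03],"spin": 0},
  {"fingers": -0.65,"offset": [2.8,0.3,0.03],"spin": 0},
  {"fingers": -0.65,"offset": [3.2,0.35,0.03],"spin": 0},
  {"fingers": -0.65,"offset": [3.6,0.39,0.03],"spin": 0},
])

```text
time: 24.48
tcp_pos: [0.5136, -0.036, 0.0522]
tcp_rot: [131.9, 88.4, 48.1]
force: [-8.1, -1.2, 7.7]
width: 0.0706
```

Run:
```python
from h import *
check("27")
```

```text
t 24.48 tcp [ 0.5136 -0.036   0.0522] deck [-70.7  46.1] F [-8.1 -1.2  7.7] w 0.0706
toolx [ 0.019  0.021 -1.   ] jaw yaw -83.79490046891637 want 96.15
bar z 42.03820623940826 17666
front [(-30, 20.8), (-10, 21.8), (10, 22.7), (30, 23.8), (45, 24.6)] 
rear [(-30, -55.5), (-10, -55.5), (10, -55.4), (30, -55.5), (45, -55.9)] 
left [(-50, 62.6), (-30, 61.4), (-10, 60.5), (10, 59.7)]
```

View pics/wrist27.png

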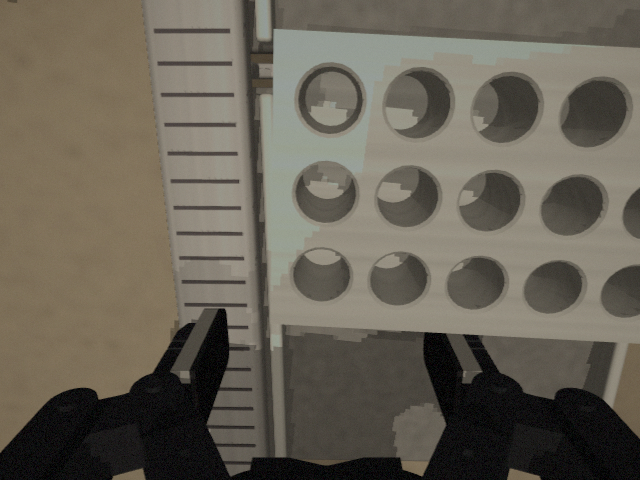

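The block is slightly CW now and its front-left corner (272,30) has cleared the rail gap (262,65). Continuing to push.

move_arm([
  {"fingers": -0.65,"offset": [0.5,0.06,0],"spin": 0},
  {"fingers": -0.65,"offset": [0.9,0.1,0],"spin": 0},
  {"fingers": -0.65,"offset": [1.3,0.15,0.02],"spin": 0},
  {"fingers": -0.65,"offset": [1.7,0.19,0.02],"spin": 0},
  {"fingers": -0.65,"offset": [2.1,0.23,0.02],"spin": 0},
  {"fingers": -0.65,"offset": [2.5,0.28,0.02],"spin": 0},
  {"fingers": -0.65,"offset": [2.9,0.32,0.02],"spin": 0},
  {"fingers": -0.65,"offset": [3.3,0.36,0.02],"spin": 0},
])

```text
time: 25.52
tcp_pos: [0.5449, -0.0327, 0.0516]
tcp_rot: [138.2, 88.6, 54.4]
force: [-7.5, -0.9, 6.5]
width: 0.0705
```

Run:
```python
from h import *
check("28")
```

```text
t 25.52 tcp [ 0.5449 -0.0327  0.0516] deck [-39.3  46. ] F [-7.5 -0.9  6.5] w 0.0705
toolx [ 0.015  0.021 -1.   ] jaw yaw -83.81307453848933 want 96.15
bar z 41.49733399818092 12121
front [(-30, 52.3), (-10, 53.2), (10, 54.1), (30, 55.1), (45, 55.9)] 
rear [(-30, -24.2), (-10, -24.2), (10, -24.2), (30, -24.3), (45, -24.4)] 
left [(-10, 62.3), (10, 61.5), (30, 60.3), (50, 59.4)]
```

move_arm([
  {"fingers": -0.65,"offset": [0.6,0.06,0.05],"spin": 0},
  {"fingers": -0.65,"offset": [1.0,0.1,0.07],"spin": 0},
  {"fingers": -0.65,"offset": [1.4,0.15,0.08],"spin": 0},
  {"fingers": -0.65,"offset": [1.8,0.19,0.08],"spin": 0},
  {"fingers": -0.65,"offset": [2.2,0.23,0.08],"spin": 0},
  {"fingers": -0.65,"offset": [2.6,0.28,0.08],"spin": 0},
  {"fingers": -0.65,"offset": [3.0,0.32,0.08],"spin": 0},
  {"fingers": -0.65,"offset": [3.4,0.36,0.08],"spin": 0},
  {"fingers": -0.65,"offset": [3.8,0.41,0.08],"spin": 0},
])

```text
time: 26.7
tcp_pos: [0.5811, -0.0288, 0.0517]
tcp_rot: [146.9, 88.7, 63.0]
force: [-8.4, 0.1, 6.7]
width: 0.0705
```

Run:
```python
from h import *
check("29")
```

```text
t 26.7 tcp [ 0.5811 -0.0288  0.0517] deck [-2.9 46. ] F [-8.4  0.1  6.7] w 0.0705
toolx [ 0.01  0.02 -1.  ] jaw yaw -83.82578326354232 want 96.15
bar z 41.565996117495104 4915
front [(-30, 88.5), (-10, 89.6), (10, 90.5), (30, 91.7), (45, 92.5)] 
rear [(-30, 12.3), (-10, 12.4), (10, 12.4), (30, 12.3), (45, 12.0)] 
left [(10, 62.8), (30, 62.1), (50, 61.1), (70, 60.0), (90, 58.9)]
```

View pics/wrist29.png

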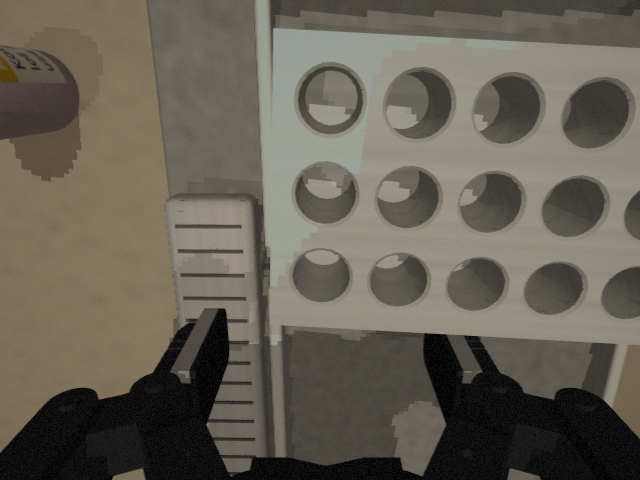

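move_arm([
  {"fingers": -0.65,"offset": [0.5,0.05,0.05],"spin": 0},
  {"fingers": -0.65,"offset": [0.8,0.08,0.06],"spin": 0},
  {"fingers": -0.65,"offset": [1.1,0.12,0.06],"spin": 0},
  {"fingers": -0.65,"offset": [1.4,0.15,0.06],"spin": 0},
  {"fingers": -0.65,"offset": [1.7,0.18,0.06],"spin": 0},
  {"fingers": -0.65,"offset": [1.9,0.2,0.06],"spin": 0},
  {"fingers": -0.65,"offset": [2.0,0.21,0.06],"spin": 0},
])

```text
time: 27.62
tcp_pos: [0.5961, -0.0273, 0.0517]
tcp_rot: [176.7, 89.0, 92.8]
force: [-22.9, -1.1, 21.2]
width: 0.0703
```

Run:
```python
from h import *
check("30")
```

```text
t 27.62 tcp [ 0.5961 -0.0273  0.0517] deck [12.2 45.9] F [-22.9  -1.1  21.2] w 0.0703
toolx [-0.001  0.018 -1.   ] jaw yaw -83.90193840209214 want 96.15
bar z 41.491469141794425 3449
front [(-30, 103.4), (-10, 104.4), (10, 105.3), (30, 106.3), (45, 107.2)] 
rear [(-30, 26.6), (-10, 26.7), (10, 26.7), (30, 26.5), (45, 26.4)] 
left [(30, 62.6), (50, 61.5), (70, 60.8), (90, 59.8)]
```

View pics/wrist30.png

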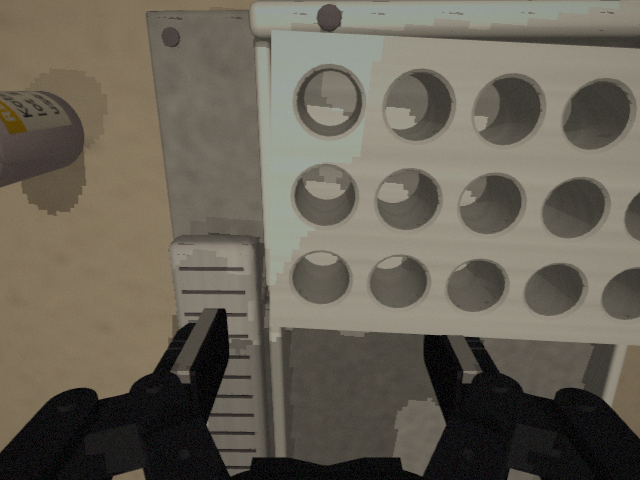

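The front-left edge is on the stop but the block is still about 2.8° CW. Keeping the bar down, I'll shift the pusher to its right side and square it up.

move_arm([
  {"fingers": -0.65,"offset": [-0.4,-0.04,0.03],"spin": 0},
  {"fingers": -0.65,"offset": [-0.8,-0.08,0.0],"spin": 0},
  {"fingers": -0.75,"offset": [-0.76,-0.45,-0.12],"spin": 0},
  {"fingers": -0.85,"offset": [-0.72,-0.9,-0.22],"spin": 0},
  {"fingers": -0.95,"offset": [-0.67,-1.4,-0.32],"spin": 0},
  {"fingers": -1,"offset": [-0.62,-1.9,-0.4],"spin": 0},
  {"fingers": -1,"offset": [-0.62,-1.9,-0.4],"spin": 0},
])

```text
time: 28.55
tcp_pos: [0.5913, -0.045, 0.0485]
tcp_rot: [168.0, 88.9, 84.1]
force: [-1.0, 1.9, 5.7]
width: 0.0853
```

Run:
```python
from h import *
check("31")
```

```text
t 28.55 tcp [ 0.5913 -0.045   0.0485] deck [ 5.5 28.8] F [-1.   1.9  5.7] w 0.0853
toolx [ 0.002  0.02  -1.   ] jaw yaw -83.88702826104362 want 96.15
bar z 43.80200059373076 3345
front [(-30, 103.4), (-10, 104.3), (10, 105.3), (30, 106.3), (45, 107.2)] 
rear [(-30, 21.2), (-10, 22.2), (10, 23.0), (30, 23.9), (45, 24.5)] 
left [(30, 62.4), (50, 61.4), (70, 60.7), (90, 60.0)]
```

move_arm([
  {"fingers": -1,"offset": [0.3,0.03,-0.06],"spin": 0},
  {"fingers": -1,"offset": [0.6,0.06,-0.06],"spin": 0},
  {"fingers": -1,"offset": [0.9,0.1,-0.05],"spin": 0},
  {"fingers": -1,"offset": [1.2,0.13,-0.04],"spin": 0},
  {"fingers": -1,"offset": [1.4,0.15,-0.04],"spin": 0},
  {"fingers": -1,"offset": [1.4,0.15,-0.04],"spin": 0},
])

```text
time: 29.35
tcp_pos: [0.5997, -0.0456, 0.0475]
tcp_rot: [-155.6, 88.9, 120.4]
force: [-21.5, -4.0, 19.8]
width: 0.0854
```

Run:
```python
from h import *
check("32");sc("32")
```

```text
t 29.35 tcp [ 0.5997 -0.0456  0.0475] deck [13.8 27.3] F [-21.5  -4.   19.8] w 0.0854
toolx [-0.01   0.016 -1.   ] jaw yaw -84.05997340096566 want 96.15
bar z 42.70915737144163 1814
front [(-30, 106.5), (-10, 106.8), (10, 107.1), (30, 107.3), (45, 107.7)] 
rear [(-30, 28.2), (-10, 28.3), (10, 28.4), (30, 28.2), (45, 28.0)] 
left [(30, 60.9), (50, 60.7), (70, 60.8), (90, 60.6)]
rear [(-58, 89.0), (-46, 76.9), (-34, 63.9), (-22, 20.1), (-10, 7.4), (2, 53.7), (14, 26.8), (26, 55.2), (38, 51.8), (50, 50.0)]
sides [(10, -16.0, -13.0), (50, 10.0, 62.3), (70, -36.3, 61.9), (90, -58.7, 62.0)]
bar z 42.0380148316049
```

View pics/wrist32.png

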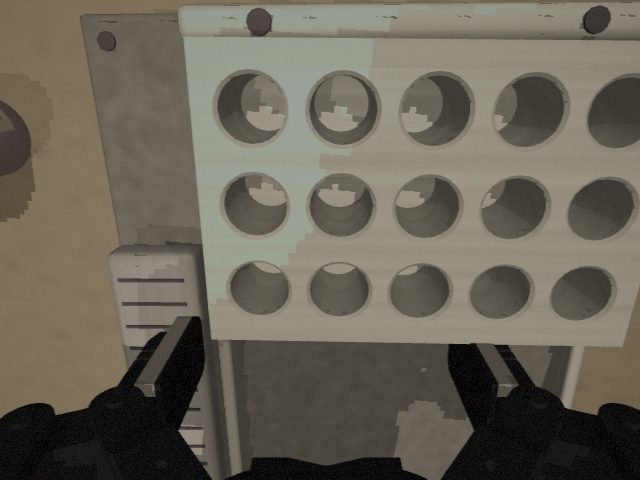

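move_arm([
  {"fingers": -1,"offset": [0.5,0.08,0.03],"spin": 0.2},
  {"fingers": -1,"offset": [0.8,0.11,0.05],"spin": 0.2},
  {"fingers": -1,"offset": [0.8,0.11,0.05],"spin": 0.2},
])

```text
time: 29.82
tcp_pos: [0.6007, -0.0462, 0.0476]
tcp_rot: [-125.5, 88.4, 150.5]
force: [-26.5, -2.2, 25.4]
width: 0.0856
```

Run:
```python
from h import *
check("33")
```

```text
t 29.82 tcp [ 0.6007 -0.0462  0.0476] deck [14.8 26.6] F [-26.5  -2.2  25.4] w 0.0856
toolx [-0.024  0.014 -1.   ] jaw yaw -84.05634404610312 want 96.15
bar z 42.716139737415226 1576
front [(-30, 107.6), (-10, 107.7), (10, 107.5), (30, 107.8), (45, 107.7)] 
rear [(-30, 29.4), (-10, 29.3), (10, 29.3), (30, 29.2), (45, 29.0)] 
left [(30, 60.3), (50, 60.5), (70, 60.8), (90, 60.7)]
```

The block is square against the end stop: front face at x≈107.7 all along. I'll ease off backwards with the bar still down, then rise.

move_arm([
  {"fingers": -1,"offset": [-0.3,-0.03,0.0],"spin": 0},
  {"fingers": -1,"offset": [-0.6,-0.06,0.0],"spin": 0},
  {"fingers": -1,"offset": [-0.8,-0.08,0.0],"spin": 0},
  {"fingers": -1,"offset": [-0.8,-0.08,0.4],"spin": 0},
  {"fingers": -1,"offset": [-0.8,-0.08,0.9],"spin": 0},
  {"fingers": -1,"offset": [-0.8,-0.08,1.5],"spin": 0},
  {"fingers": -1,"offset": [-0.8,-0.08,3],"spin": 0},
  {"fingers": -1,"offset": [-0.8,-0.08,6],"spin": 0},
  {"fingers": -1,"offset": [-1.5,-0.08,11],"spin": 0},
  {"fingers": -1,"offset": [-6,-0.08,15],"spin": 0},
  {"fingers": -1,"offset": [-12,-0.08,17],"spin": 0},
  {"fingers": -1,"offset": [-18,-0.08,17],"spin": 0},
])

```text
time: 31.38
tcp_pos: [0.4192, -0.0469, 0.219]
tcp_rot: [-125.9, 88.5, 150.0]
force: [0.6, 0.5, 0.3]
width: 0.0855
```

Run:
```python
from h import *
st();sc("34");look("34")
p=cv2.imread("pics/top34.png");cv2.imwrite("pics/top34c.png",cv2.resize(p[160:350,240:480],None,fx=3,fy=3,interpolation=2))
```

```text
t 31.38 tcp [ 0.4192 -0.0469  0.219 ] deck [-165.8   45.3] F [0.6 0.5 0.3] w 0.0855
toolx [-0.022  0.013 -1.   ] jaw yaw -84.04220995599223 want 96.15
rear [(-58, 27.3), (-46, 26.9), (-34, 27.0), (-22, 26.9), (-10, 27.0), (2, 26.6), (14, 26.8), (26, 26.1), (38, 27.1), (50, 26.5)]
sides [(30, -58.6, 61.3), (50, -58.9, 61.5), (70, -59.6, 61.4), (90, -60.2, 61.6)]
bar z 55.57247682719104
bar z -140 (np.int64(155), np.float64(56.01436776675311))
bar z -110 (np.int64(181), np.float64(55.7793493169186))
bar z -80 (np.int64(178), np.float64(55.83946598626214))
bar z -50 (np.int64(174), np.float64(55.86001557835172))
bar z -20 (np.int64(170), np.float64(56.079617018387296))
bar z 10 (np.int64(166), np.float64(56.10727376857629))
bar z 40 (np.int64(111), np.float64(23.06265705124486))
blade (np.int64(29), np.float64(30.9732020819566))
block top x [ 24.99720837 107.87887628] y [-60.82104958  60.5234751 ] 2598
```

View pics/scene34.png

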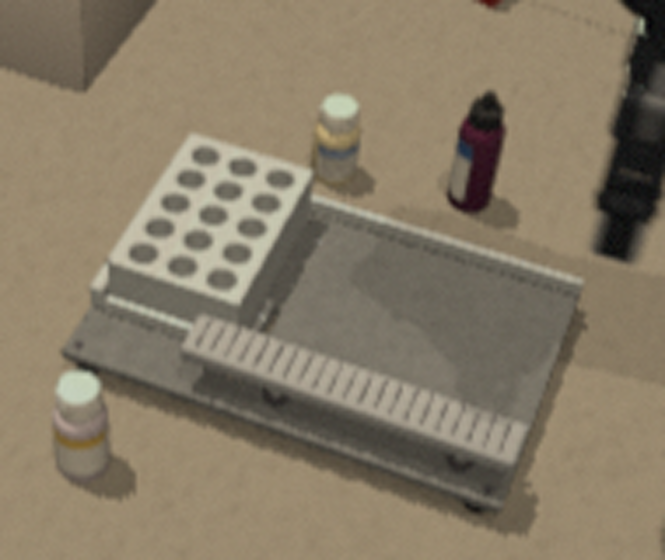

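View pics/top34c.png

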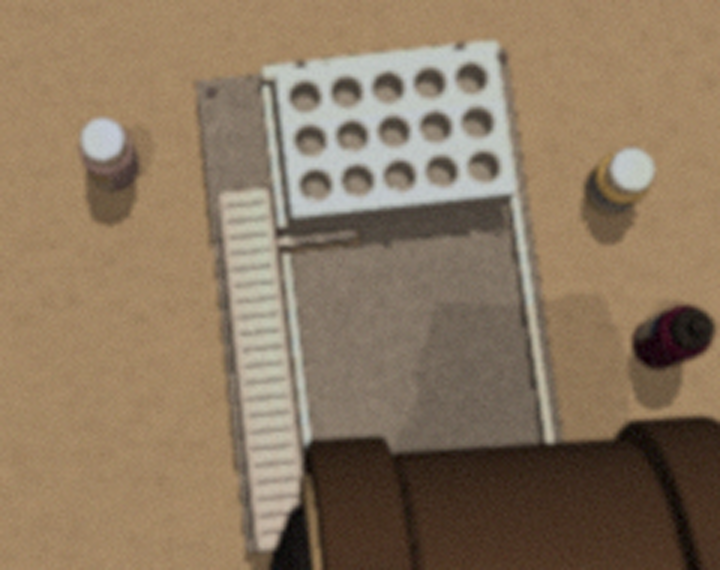

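The block is home with the blade standing behind it at top crop (320,240), the bar is up, and the vials and dropper haven't moved. Handing in.

Run:
```python
from plant import manip,readout
print(readout.observe()["time"],manip.sign_off())
```

```text
the job is handed in; nothing more can be done
31.475 None
```

The block is home against the end stop with the blade up behind it, and I handed the job in at 31.5 s. It took two tries.

**What happened:** In the first push my pushing finger was off-centre. The block turned about 4°, its front-left corner caught in the rail gap beside the blade, and the wrist force reached about 107 N (limit 120 N) before I backed off. Nudging the block's left side at up to 35 N did not free it, and the bar came up to about 9 mm depth for a moment with the block over the blade. I then moved round to the front with the bar held down, pushed the block back behind the blade, released the bar and started again. The second push was centred with the bar 12 to 15 mm down. I finished by squaring the block against the stop, backing off with the bar still down, then letting the bar rise and moving clear.

**Last checks:**

| Check | Measured | Expected |
|---|---|---|
| Block along the lane, top camera (deck x) | 25.0 to 107.9 mm | rear about 25, end stop at 108 |
| Block turn | well under 1° | square |
| Bar top height | about 56 mm | 56 mm when up |
| Blade top height | about 31 mm | about 32 mm when up |
| Force on the arm | under 1 N | no contact |

- **Disagreement:** the scene camera put the block's rear face at about 27 mm against 25 mm from the top camera, about the 2 mm calibration error.
- **Vials and dropper bottle:** they look unmoved in the pictures; I did not measure their positions again.

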